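Clamp a flange in the welding fixture

ROBOT

A 6-joint arm with a two-finger parallel gripper is mounted at the origin on a cart in front of the work surface, level with it; the furniture and walls round the work are solid. World frame = base frame: x ahead of the robot, y to its left, z up, the work surface at z = 0. Lengths are in m, angles in rad, forces in N, time in s.
With the tool pointing down it reaches from about 0.25 to 0.725 m from the base axis. Payload 4 kg.
Tool frame: the origin (TCP) lies at the very end of the fingers, on their centre line; the grasp point (between the pads) lies 19 mm behind it; z points along the fingers, y is the direction in which the jaws open and shut (so a half turn about z gives the same grasp; the last joint's range is limited). The gripper opens to 85 mm and grips with 20 to 120 N. Pads are 22 mm wide; open, the fingers measure 114 mm over their backs; the gripper's body (76 mm by 85 mm) begins 54 mm behind the grasp point. The pads swing forward as they close: fully open they stand 13 mm farther back than shut.
Start: joints at [-1.266, 0.241, 0.005, 1.335, 0, 1.571], TCP at [0.15, -0.477, 0.231] pointing down, gripper open.
Joint ranges: [-2.72, 2.72], [-1.05, 1.87], [-1.09, 1.28], [-1.99, 2.15], [-1.42, 1.44], [-3.14, 3.14]. Speed limits (rad/s): [2.79, 2.79, 3.14, 3.14, 3.14, 3.14].

INTERFACE

Orientations are given as a unit quaternion [x, y, z, w].
In Python, from rig import readout, vision, workorder gives the robot as it stands. The module is installed in compiled form; this text tells all that it offers.
- The arm moves only by the shell command python3 -m creep 'ROWS'. ROWS is JSON, a list of rows, each a list of 3 entries, a list of its own where there are three numbers: the closure in counts, from 0 (fully open) to 255 (shut), then the shift along the tool's x, y, z in mm, then the turn about the tool's z in rad. A call has 1 to 12 rows; each row is the pose to reach, as a shift and turn from the pose measured when the call began, along the tool's axes at that moment; what a row does not reach only later rows make up. A row lasts 1/12 s, in which the tool goes at most 41.7 mm and 7.16 degrees, less where a joint would pass 70% of its speed; a pose out of reach is approached as far as the arm can. A call with a gripper value outside its range is refused whole. The fingers move at their own pace and stop on an object; the grip force is fixed at half the most. Time passes only in rows, so rows that repeat a pose let the fingers close. It gives the time, the measured TCP pose, the force and the opening at its end, in the units of the state.
- readout.get_obs(): the state, without advancing time (a new reading comes with each control period).
- vision.grab_frame(name): name is "side" or "top"; returns the picture (420x560x3 uint8, red, green, blue); there is no depth.
- vision.camera_info(name): a dict with "fx", "fy", "cx", "cy" (pixels), "k1" (the pictures are not rectified: a ray, as slopes to the right and down, at radius r is drawn at 1 + k1 r^2 times it, then the intrinsics apply), "R" (3x3) and "t" (3): a world point X has camera coordinates R X + t. Camera axes: x right, y down, z forward; pixel columns grow to the right and rows downward; lengths in m; the calibration is good to about 2 mm. A picture is of the moment at which its call begins. camera_info takes no time and is no camera call.
- workorder.hand_in(): hands the job in, once; it reports no verdict.
The state is a dict: "clock": time; "joint_pos": joint angles; "dq": joint speeds; "tau": joint torques, N m; "tool_pos": TCP position; "ee_rot": TCP orientation; "force": force on the tool from outside, world axes, zero at the start; "ft_torque": the same for the moment, N m; "gripper_width": finger opening in m.
Only numpy, scipy, OpenCV 4.12 (cv2) and the standard library are available. Lean on these libraries where they do the work, as an engineer would, in place of code of your own. Each camera call takes 0.05 s, during which the arm holds its last target.

TASK

Clear the welded coupons off the loading side of the clamping fixture into the sheet-metal tray, leaving the other things on the bench alone, then lay the flange on the fixture hub up and push it in under the clamp toes until it bears on both stop pins. Tighten the three clamps evenly: starting with the clamp between the stop pins and going round clockwise as seen from above (next the front right one, then the front left), give each wing one quarter turn clockwise, then go round once more in the same order with a second quarter turn each. At the end every wing bar stands square across its strap again and the flange still bears on both pins.

Things in the scene. Friction and masses are not known exactly. Their poses are not given: they have to be found in the camera images.
- fixture: Steel fixture plate, 270 x 200 x 12 mm, fixed on the bench. Origin: the nest centre, on its top face (12 mm above the bench). +x is the push direction, away from the robot; y left, z up. It spans x -165..105, y -100..100 mm; x -165..-65 is the bare loading side. Two stop pins, 16 mm thick, 14 mm tall, at (33, 39) and (33, -39): a flange touching both is centred on the origin.
- nest (a point): The nest centre on the plate's top face (the fixture's origin), where the flange's centre must come. Three clamps stand round it, studs 78 mm from it: clamp 1 at fixture (78, 0) mm between the pins, clamp 2 at (-39, -68) front right, clamp 3 at (-39, 68) front left. The flange goes in level from the loading side between clamps 2 and 3, rim under their toes, hub between them (60 mm apart).
- toe_1 (a point): Underside of the toe of clamp 1 (the clamp between the stop pins), 40 mm from the nest centre. The strap is 18 mm wide, points at the nest centre and ends 38 mm from it. At the start the toe is about 16 mm above the plate, so the 12 mm flange rim slides in under it but cannot be lowered in from above; half a turn of the wing lowers it 5 mm and presses it on the flange.
- toe_2 (a point): Underside of the toe of clamp 2 (the front right clamp), 40 mm from the nest centre. The strap is 18 mm wide, points at the nest centre and ends 38 mm from it. At the start the toe is about 16 mm above the plate, so the 12 mm flange rim slides in under it but cannot be lowered in from above; half a turn of the wing lowers it 5 mm and presses it on the flange.
- toe_3 (a point): Underside of the toe of clamp 3 (the front left clamp), 40 mm from the nest centre. The strap is 18 mm wide, points at the nest centre and ends 38 mm from it. At the start the toe is about 16 mm above the plate, so the 12 mm flange rim slides in under it but cannot be lowered in from above; half a turn of the wing lowers it 5 mm and presses it on the flange.
- load_spot (a point): Point on the plate's top face on the loading side, 105 mm before the nest centre: there is room here to set the flange down clear of the clamps.
- flange: Rusty round steel flange, loose, lying flat: rim 86 mm diameter and 12 mm thick; on it a concentric round hub 48 mm in outer diameter that stands up to 18 mm. About 0.34 kg; pushing it along the plate takes up to 5 N. Origin at the centre of its underside, z up through the hub. It can be gripped from above by the hub and pushed at the rim with closed fingers.
- tray: Open sheet-metal parts tray, 190 x 140 mm (its x and y), walls 28 mm high and 3 mm thick, floor 3 mm, fixed in place. Origin at the centre of its underside. It stands to the left or right of the fixture.
- coupon_1: Welded steel test coupon: flat plate 30 x 70 mm (its x and y), 5 mm thick, with a weld bead along the top to 13 mm (for looks only: it is the plate that touches; grip the long edges). Origin at the centre of its underside, z up. Lies on the loading side of the fixture; may be absent.
- coupon_2: Welded steel test coupon: flat plate 40 x 90 mm (its x and y), 8 mm thick, with a weld bead along the top to 17 mm (for looks only: it is the plate that touches; grip the long edges). Origin at the centre of its underside, z up. Lies on the loading side of the fixture; may be absent.
- coupon_3: Welded steel test coupon: flat plate 30 x 60 mm (its x and y), 5 mm thick, with a weld bead along the top to 14 mm (for looks only: it is the plate that touches; grip the long edges). Origin at the centre of its underside, z up. Lies on the loading side of the fixture; may be absent.
- wing_1 (a joint): Angle of the wing of clamp 1 (the clamp between the stop pins): 0 (to within 0.15 rad at the start) with the wing bar square across its strap, growing clockwise as seen from above; 1.57 after one quarter turn (bar along the strap), 3.14 after two. It can turn from -0.6 to 4.3; stiff (0.1 N m), stays where it is left, no detent.
- wing_2 (a joint): Angle of the wing of clamp 2 (the front right clamp): 0 (to within 0.15 rad at the start) with the wing bar square across its strap, growing clockwise as seen from above; 1.57 after one quarter turn (bar along the strap), 3.14 after two. It can turn from -0.6 to 4.3; stiff (0.1 N m), stays where it is left, no detent.
- wing_3 (a joint): Angle of the wing of clamp 3 (the front left clamp): 0 (to within 0.15 rad at the start) with the wing bar square across its strap, growing clockwise as seen from above; 1.57 after one quarter turn (bar along the strap), 3.14 after two. It can turn from -0.6 to 4.3; stiff (0.1 N m), stays where it is left, no detent.
- wing_1_grip (a point): Point on the stud axis of clamp 1 in the middle of its wing bar, about 52 mm above the plate at the start and 5 mm lower after two quarter turns. The bar is 64 mm long, 12 mm thick and 22 mm tall (11 mm above and below this point) and is gripped from above by its flat sides. This frame turns with the bar: its y runs along the bar.
- wing_2_grip (a point): Point on the stud axis of clamp 2 in the middle of its wing bar, about 52 mm above the plate at the start and 5 mm lower after two quarter turns. The bar is 64 mm long, 12 mm thick and 22 mm tall (11 mm above and below this point) and is gripped from above by its flat sides. This frame turns with the bar: its y runs along the bar.
- wing_3_grip (a point): Point on the stud axis of clamp 3 in the middle of its wing bar, about 52 mm above the plate at the start and 5 mm lower after two quarter turns. The bar is 64 mm long, 12 mm thick and 22 mm tall (11 mm above and below this point) and is gripped from above by its flat sides. This frame turns with the bar: its y runs along the bar.
- c_clamp: Forged C-clamp, 80 x 165 x 17 mm, lying flat at the back left: leave it alone. Origin at the centre of its underside.
- pipe_elbow: Dark pipe elbow, 60 x 60 x 33 mm, lying at the back right of the fixture: leave it alone. Origin at the centre of its underside.
- flux_tin: Round tin, 70 mm diameter, 40 mm tall, standing at the back left: leave it alone. Origin at the centre of its underside.

How it is judged:
On the way, in this order (a step that is already met when the one before it is completed fails the run):
1. every coupon that is there lies in the tray (x of coupon_1 in the frame of tray between -0.09 and 0.09 m and y of coupon_1 in the frame of tray between -0.066 and 0.066 m and z of each of coupon_1, coupon_2, coupon_3 in the frame of tray below 0.03 m and angle between each of coupon_1, coupon_2, coupon_3's own z axis and vertical below 0.5 rad and linear speed of each of coupon_1, coupon_2, coupon_3 below 0.02 m/s and x of coupon_2 in the frame of tray between -0.09 and 0.09 m and y of coupon_2 in the frame of tray between -0.066 and 0.066 m and x of coupon_3 in the frame of tray between -0.09 and 0.09 m and y of coupon_3 in the frame of tray between -0.066 and 0.066 m), for 0.2 s.
2. the flange lies flat in the nest against both stop pins (centre within 2.5 mm) (horizontal distance between flange and nest below 0.0025 m and angle between flange's own z axis and vertical below 0.05 rad and z of flange in the frame of fixture below 0.003 m), for 0.2 s.
3. first round: the clamp between the stop pins has had one quarter turn (within 0.3 rad) (value of joint wing_1 between 1.2708 and 1.8708 rad), for 0.2 s.
4. first round: the front right clamp has had one quarter turn (within 0.3 rad) (value of joint wing_2 between 1.2708 and 1.8708 rad), for 0.2 s.
5. first round: the front left clamp has had one quarter turn (within 0.3 rad) (value of joint wing_3 between 1.2708 and 1.8708 rad), for 0.2 s.
6. second round: the clamp between the stop pins has had its second quarter turn (within 0.3 rad) (value of joint wing_1 between 2.84159 and 3.44159 rad), for 0.2 s.
7. second round: the front right clamp has had its second quarter turn (within 0.3 rad) (value of joint wing_2 between 2.84159 and 3.44159 rad), for 0.2 s.
8. second round: the front left clamp has had its second quarter turn (within 0.3 rad) (value of joint wing_3 between 2.84159 and 3.44159 rad), for 0.2 s.
At the end, for the whole second after the job is handed in: All coupons that are there lie in the tray, not on its walls; the flange lies flat on the fixture, hub up, its centre within 3 mm of the nest centre; each of the three wings stands two quarter turns from square across its strap (3.14 within 0.3 rad) (all of step 1 and all of step 6 and all of step 7 and all of step 8 and horizontal distance between flange and nest below 0.003 m and angle between flange's own z axis and vertical below 0.05 rad and z of flange in the frame of fixture below 0.003 m); the robot touches nothing.
It fails at once if a wing is overtightened (more than 0.7 rad past two quarter turns) (value of joint any of wing_1, wing_2, wing_3 above 3.84159 rad).
It fails at once if the C-clamp, pipe elbow or round tin is moved more than 3 cm (distance of any of c_clamp, pipe_elbow, flux_tin from where it was at the start of the episode above 0.03 m).
Of coupon_1, coupon_2, coupon_3 only 2 to 3 are there at a start; the rules pass over those that are not, and their reading is None.
At some moment in a run one of coupon_1, coupon_2, coupon_3 may be knocked a few centimetres aside while the robot is not near it.
Once in a run the grip may slacken for a moment while it holds something.
It also fails if it takes over 210 s, if anything falls off the work surface, if the arm or the gripper's body presses on something with over 40 N, if the wrist force passes 120 N, or if a joint passes its speed limit or range.

## Working session

There is one attempt and no reset: what is moved stays moved. The work goes in short steps, Python scripts to look and compute and a shell command to move; the robot and the scene stay as the last step left them, time stands still between calls to the robot, and variables do not carry over. Pictures are saved under pics/ and viewed, and the job is handed in when it is done.

```bash
mkdir -p pics; python3 - <<'E'
from rig import readout, vision
import cv2
o=readout.get_obs()
print({k:(v if not hasattr(v,'round') else v) for k,v in o.items()})
for n in("side","top"):
    im=vision.grab_frame(n); cv2.imwrite(f"pics/{n}0.png",im[:,:,::-1]); print(n,vision.camera_info(n))
E
```

```text
{'clock': 0.0, 'joint_pos': array([-1.26599034e+00,  2.41395062e-01,  3.72874235e-03,  1.33520281e+00,
        3.45955975e-05,  1.57081125e+00]), 'dq': array([-0.00125219,  0.00025721,  0.00166675,  0.0011458 , -0.00071682,
       -0.00016572]), 'tau': array([-8.32490787e-05, -3.72318256e+01,  2.52407312e+01,  1.68873626e-02,
       -1.29039931e-04,  7.22618722e-06]), 'tool_pos': array([ 0.14987465, -0.47634735,  0.23042363]), 'ee_rot': array([ 9.88409729e-01,  1.51806238e-01, -1.40250595e-04, -1.02701544e-03]), 'force': array([1.1102511 , 0.35105837, 0.24266579]), 'ft_torque': array([-0.01290873, -0.01914713, -0.02788645]), 'gripper_width': 0.08514006061434333}
side {'fx': 382.29713782939046, 'fy': 382.29713782939046, 'cx': 278.66057998372764, 'cy': 214.10357028556066, 'k1': -0.03350712002873741, 'R': array([[-0.81682299, -0.57683416,  0.00790902],
       [-0.31499322,  0.43447498, -0.8438073 ],
       [ 0.4833006 , -0.69173249, -0.536588  ]]), 't': array([0.50130977, 0.25025021, 0.8516166 ])}
top {'fx': 542.4453973018187, 'fy': 542.4453973018187, 'cx': 276.10906719099484, 'cy': 202.512483528829, 'k1': -0.07242573811604339, 'R': array([[ 0.00967353, -0.9999164 , -0.00857979],
       [-0.9906549 , -0.00841585, -0.13613242],
       [ 0.13604884,  0.0098165 , -0.9906535 ]]), 't': array([-0.021266  ,  0.61984878,  1.4567108 ])}
```

View pics/top0.png

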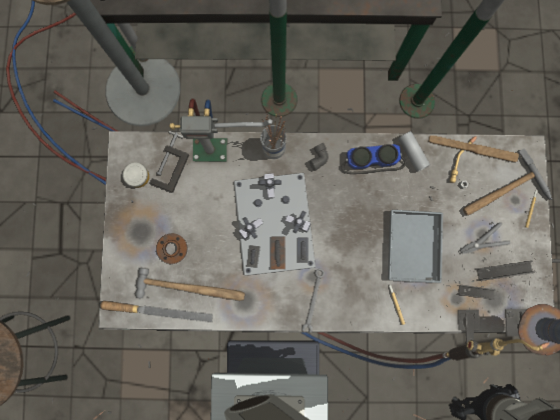

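View pics/side0.png

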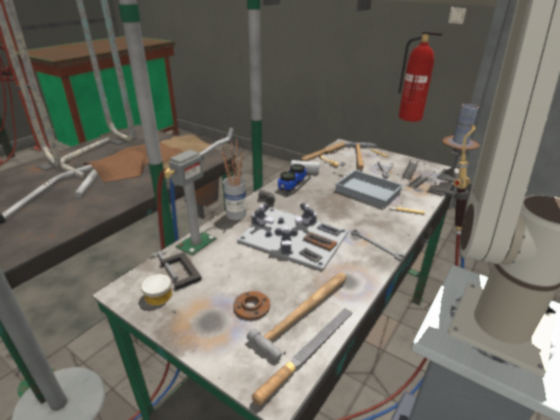

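The top view shows the flange at (172,248), the tray at (412,246), the fixture at (273,223), and three coupons at about (253,256), (278,252) and (302,250). Next I'll enlarge these.

```bash
cat > h.py <<'E'
import numpy as np, cv2
from rig import readout, vision
from scipy.spatial.transform import Rotation as Rn
def ray(n,u,v):
    c=vision.camera_info(n); K=np.array([[c['fx'],0,c['cx']],[0,c['fy'],c['cy']],[0,0,1]])
    p=cv2.undistortPoints(np.array([[[u,v]]],float),K,np.array([c['k1'],0,0,0,0]))[0,0]
    R=np.array(c['R']);t=np.array(c['t']); return -R.T@t, R.T@np.array([p[0],p[1],1])
def pt(n,u,v,z):
    o,d=ray(n,u,v); return (o+d*(z-o[2])/d[2])
def proj(n,X):
    c=vision.camera_info(n); R=np.array(c['R']);t=np.array(c['t']); x=R@np.array(X)+t; a=x[:2]/x[2]; a=a*(1+c['k1']*a@a)
    return np.array([c['fx']*a[0]+c['cx'],c['fy']*a[1]+c['cy']])
def crop(n,name,x0,y0,x1,y1,s,grid=10,im=None):
    if im is None: im=vision.grab_frame(n)[:,:,::-1]
    c=cv2.resize(im[y0:y1,x0:x1],None,fx=s,fy=s,interpolation=cv2.INTER_CUBIC)
    for g in range((x0//grid+1)*grid,x1,grid):
        cv2.line(c,(int((g-x0)*s),0),(int((g-x0)*s),6),(0,255,255),1); cv2.putText(c,str(g),(int((g-x0)*s)-10,16),0,.35,(0,255,255),1)
    for g in range((y0//grid+1)*grid,y1,grid):
        cv2.line(c,(0,int((g-y0)*s)),(6,int((g-y0)*s)),(0,255,255),1); cv2.putText(c,str(g),(8,int((g-y0)*s)+4),0,.35,(0,255,255),1)
    cv2.imwrite(f"pics/{name}.png",c)
# convert world TCP target delta (m) & desired yaw to tool rows
def plan(target=None,jaw=None):
    """jaw: desired direction (rad, world, mod pi) of jaw-opening y axis"""
    o=readout.get_obs(); R=Rn.from_quat(o['ee_rot']).as_matrix(); p=o['tool_pos']
    y=R[:,1]; ya=np.arctan2(y[1],y[0])
    out=[]
    if target is not None: out.append(('shift_mm',np.round(R.T@(np.array(target)-p)*1000,1)))
    if jaw is not None:
        d=(jaw-ya+np.pi/2)%np.pi-np.pi/2   # world ccw; tool z down => turn=-d
        out.append(('turn',round(-d,3),'alt',round(-d-np.pi*np.sign(-d),3)))
    print(out,'p',np.round(p,4),'jawang',round(ya,3),'q6',np.round(o['joint_pos'][5],3),'F',np.round(o['force'],1),'w',round(o['gripper_width'],4),'t',round(o['clock'],2))
E
python3 - <<'E'
from h import *
im=cv2.imread('pics/top0.png')
crop('top','fix0',225,165,325,280,5,im=im)
crop('top','fl0',145,225,200,275,10,grid=5,im=im)
crop('top','tr0',375,200,450,290,6,im=im)
E
```

```text
(no output)
```

View pics/fix0.png

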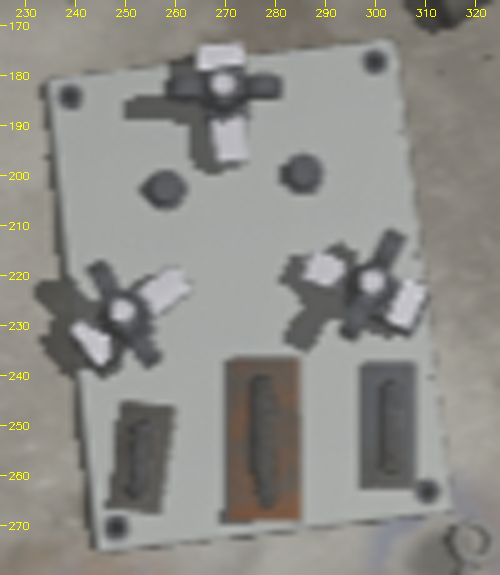

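View pics/fl0.png

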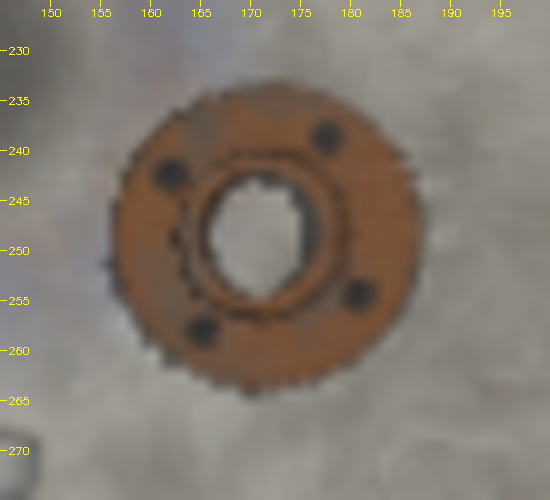

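View pics/tr0.png

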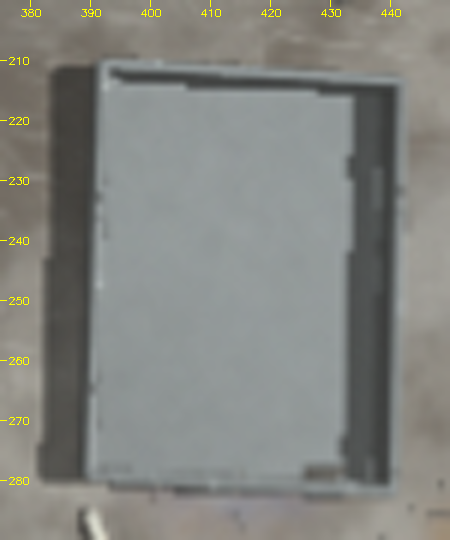

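```bash
cat >> h.py <<'E'
def fitxy(model,world):
    m=np.array(model,float);w=np.array(world,float);mc=m.mean(0);wc=w.mean(0)
    a=m-mc;b=w-wc; th=np.arctan2((a[:,0]*b[:,1]-a[:,1]*b[:,0]).sum(),(a*b).sum())
    R=np.array([[np.cos(th),-np.sin(th)],[np.sin(th),np.cos(th)]]); t=wc-R@mc
    return th,t,w-(m@R.T+t)
E
python3 - <<'E'
from h import *
np.set_printoptions(precision=4,suppress=True)
P=lambda u,v,z:pt('top',u,v,z)[:2]
W=[P(234.6,182,.012),P(303,173.2,.012),P(315.2,267,.012),P(244.6,275,.012),P(258,202.6,.026),P(285.4,199.3,.026)]
M=[(.105,.1),(.105,-.1),(-.165,-.1),(-.165,.1),(.033,.039),(.033,-.039)]
th,t,r=fitxy(M,W);print('fix',th,t);print(r)
R=np.array([[np.cos(th),-np.sin(th)],[np.sin(th),np.cos(th)]])
for n,f,px in(('w1',(.078,0),(269.8,181.8)),('w2',(-.039,-.068),(299.6,221.4)),('w3',(-.039,.068),(249.4,227))):
    print(n,R@np.array(f)+t, P(*px,.085), P(*px,.075))
def quad(cr,z):
    q=np.array([P(225+x/5,165+y/5,z) for x,y in cr]); c=q.mean(0); l=(q[0]+q[1]-q[2]-q[3])/2; w=(q[1]+q[2]-q[0]-q[3])/2
    print('c',c,'len',np.linalg.norm(l),'ang',np.arctan2(l[1],l[0]),'wid',np.linalg.norm(w),'ang',np.arctan2(w[1],w[0]))
quad([(122,402),(175,405),(158,513),(107,508)],.017)
quad([(226,358),(300,358),(300,520),(226,520)],.020)
quad([(362,363),(415,362),(413,488),(360,488)],.017)
q=[P(375+x/6,200+y/6,.028) for x,y in [(98,62),(400,78),(393,487),(87,480)]]
tt=fitxy([(.095,.07),(.095,-.07),(-.095,-.07),(-.095,.07)],q);print('tray',tt)
print('flange',P(171.8,248.7,.012),P(171.3,248.0,.018), P(171,248,.03))
for e in [(155.8,248.5),(187.2,248.5),(171.7,233.2),(171.7,264)]: print(P(*e,.012))
E
```

```text
fix 0.12831570171733467 [ 0.5937 -0.0071]
[[-0.0031 -0.0025]
 [-0.0018  0.0019]
 [ 0.0015  0.0018]
 [ 0.0032 -0.0008]
 [ 0.0001 -0.0007]
 [ 0.0001  0.0002]]
w1 [0.6711 0.0029] [0.6704 0.0015] [0.6722 0.0017]
w2 [ 0.5637 -0.0795] [ 0.5638 -0.0793] [ 0.5648 -0.0796]
w3 [0.5463 0.0553] [0.5476 0.0546] [0.5485 0.0552]
c [0.472 0.047] len 0.059864261978311656 ang -0.13420736070948822 wid 0.02898708919064944 ang -1.637230463101331
c [ 0.4826 -0.0209] len 0.08961229098971539 ang 0.00933708258834183 wid 0.041019241579185343 ang -1.561539238962952
c [ 0.4909 -0.09  ] len 0.06963934769661403 ang -0.01229291958573378 wid 0.029448957542797968 ang -1.552690122333865
tray (np.float64(-0.03979024181756924), array([ 0.5041, -0.4035]), array([[ 0.0009,  0.0003],
       [ 0.0001, -0.0012],
       [ 0.001 , -0.0002],
       [-0.002 ,  0.0011]]))
flange [0.4911 0.2755] [0.4928 0.2758] [0.4921 0.2742]
[0.4912 0.3208]
[0.4922 0.2322]
[0.5346 0.2773]
[0.4485 0.2744]
```

```bash
python3 - <<'E'
from h import *
plan((.489,-.09,.10),-1.57)
c=vision.camera_info('top')
for X in [(.49,-.09,.017)]: print(proj('top',X))
E
python3 - <<'E'
from h import *
crop('side','sfix0',225,180,365,280,5,im=cv2.imread('pics/side0.png'))
E
```

```text
[('shift_mm', array([ 439.5, -266.6,  131. ])), ('turn', np.float64(0.304), 'alt', np.float64(-2.838))] p [ 0.1499 -0.4764  0.2305] jawang -1.266 q6 1.571 F [-0.2 -0.4 -0.7] w 0.0856 t 0.1
[302.50509587 250.34714082]
```

View pics/sfix0.png

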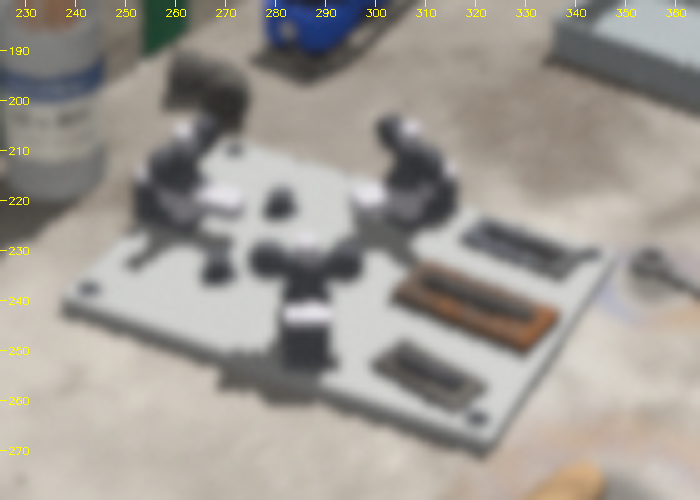

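```bash
python3 -m creep '[[100,[37,-22,0],0.05],[100,[73,-44,0],0.1],[100,[110,-67,20],0.15],[100,[146,-89,40],0.2],[100,[183,-111,60],0.25],[100,[220,-133,80],0.3],[100,[256,-155,95],0.304],[100,[293,-178,110],0.304],[100,[330,-200,120],0.304],[100,[366,-222,125],0.304],[100,[403,-244,131],0.304],[100,[439.5,-266.6,131],0.304]]'
python3 - <<'E'
from h import *
plan((.489,-.09,.0135),-1.57)
E
```

```text
clock: 1.1
tool_pos: [0.464, -0.1166, 0.1015]
ee_rot: [1.0, 0.0, -0.001, -0.001]
force: [0.8, 0.1, 0.7]
gripper_width: 0.0516
[('shift_mm', array([ 25.2, -26.3,  87.9])), ('turn', np.float64(0.0), 'alt', np.float64(-3.142))] p [ 0.464  -0.1166  0.1015] jawang -1.57 q6 2.894 F [0.8 0.1 0.7] w 0.0516 t 1.1
```

```bash
python3 -m creep '[[100,[25,-26,0],0],[100,[25,-26,0],0],[100,[25.2,-26.5,30],0],[100,[25.2,-26.5,50],0],[100,[25.2,-26.5,70],0],[100,[25.2,-26.5,80],0],[100,[25.2,-26.5,85],0],[100,[25.2,-26.5,88],0],[100,[25.2,-26.5,88],0]]'
python3 - <<'E'
from h import *
plan((.489,-.09,.0135),-1.57)
crop('top','c1a',270,220,340,280,8); crop('side','c1b',280,180,360,260,8)
E
```

```text
clock: 1.85
tool_pos: [0.489, -0.0901, 0.0135]
ee_rot: [1.0, 0.0, -0.001, -0.001]
force: [0.1, -0.2, -0.3]
gripper_width: 0.0519
[('shift_mm', array([-0. , -0.1, -0. ])), ('turn', np.float64(-0.0), 'alt', np.float64(3.141))] p [ 0.489  -0.0901  0.0135] jawang -1.57 q6 2.958 F [ 0.1 -0.2 -0.3] w 0.0519 t 1.85
```

View pics/c1b.png

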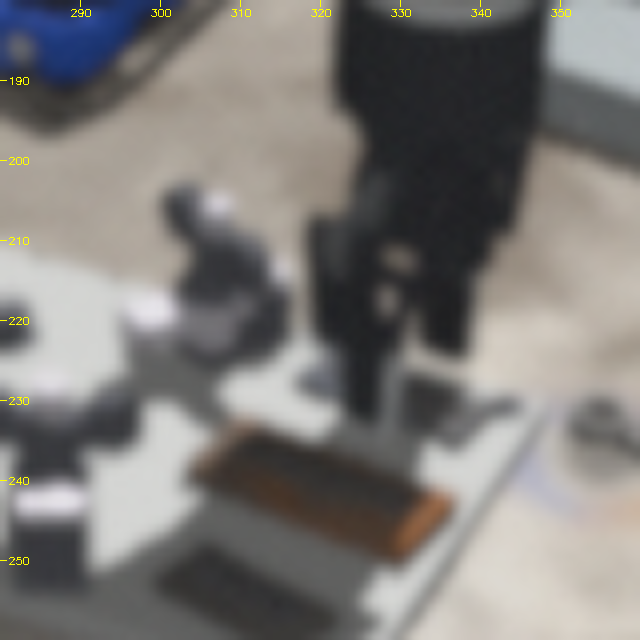

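The side view shows the fingers straddling coupon 1, with the left fingertip near (327,231). I'll close and lift.

```bash
python3 -m creep '[[255,[0,0,0],0],[255,[0,0,0],0],[255,[0,0,0],0],[255,[0,0,0],0],[255,[0,0,0],0],[255,[0,0,-20],0],[255,[0,0,-45],0],[255,[0,0,-70],0],[255,[0,0,-75],0]]'
python3 - <<'E'
from h import *
th=-.04; R=np.array([[np.cos(th),-np.sin(th)],[np.sin(th),np.cos(th)]]); c=np.array([.504,-.4035])
for n,p,z in(('c2',(.043,.025),0),('c1',(-.052,.025),0),('c3',(-.01,-.032),0)): print(n,c+R@np.array(p))
p=c+R@np.array((-.052-.002,.025)); plan((*p,.06),-1.61)
plan((*p,.012),-1.61)
E
```

```text
clock: 2.7
tool_pos: [0.4928, -0.0909, 0.0938]
ee_rot: [1.0, 0.0, 0.003, -0.0]
force: [2.1, -0.1, -0.0]
gripper_width: 0.0244
c2 [ 0.54796534 -0.38023954]
c1 [ 0.45304133 -0.37644055]
c3 [ 0.49272834 -0.43507451]
[('shift_mm', array([-42.1, 285.5,  33.4])), ('turn', np.float64(0.04), 'alt', np.float64(-3.102))] p [ 0.4928 -0.0909  0.0938] jawang -1.57 q6 2.958 F [ 2.1 -0.1 -0. ] w 0.0244 t 2.7
[('shift_mm', array([-42.4, 285.5,  81.4])), ('turn', np.float64(0.04), 'alt', np.float64(-3.102))] p [ 0.4928 -0.0909  0.0938] jawang -1.57 q6 2.958 F [ 2.1 -0.1 -0. ] w 0.0244 t 2.7
```

```bash
python3 - <<'E'
from h import *
plan()
crop('top','c1c',225,180,345,290,5); crop('side','c1d',280,150,380,260,6)
E
```

```text
[] p [ 0.4928 -0.0909  0.0938] jawang -1.57 q6 2.958 F [ 2.1 -0.1 -0. ] w 0.0244 t 2.7
```

View pics/c1c.png

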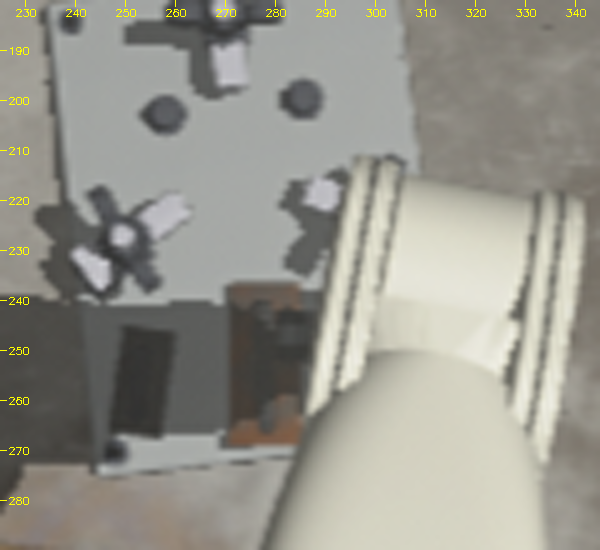

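View pics/c1d.png

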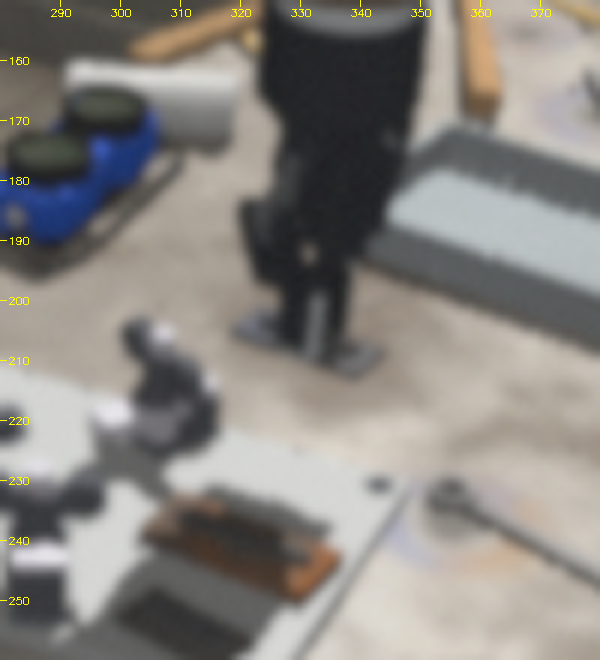

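```bash
python3 -m creep '[[255,[-4,28,0],0],[255,[-9,60,0],0.02],[255,[-14,95,0],0.04],[255,[-19,130,0],0.04],[255,[-25,165,0],0.04],[255,[-30,200,0],0.04],[255,[-35,235,0],0.04],[255,[-40,265,0],0.04],[255,[-42,280,10],0.04],[255,[-42,285.5,20],0.04],[255,[-42,285.5,30],0.04],[255,[-42,285.5,30],0.04]]'
python3 - <<'E'
from h import *
plan((.451,-.3764,.010),-1.61)
E
```

```text
clock: 3.8
tool_pos: [0.4475, -0.3731, 0.0566]
ee_rot: [1.0, -0.019, -0.001, -0.003]
force: [0.0, 0.2, -1.1]
gripper_width: 0.0245
[('shift_mm', array([ 3.7,  3.5, 46.6])), ('turn', np.float64(0.0), 'alt', np.float64(-3.141))] p [ 0.4475 -0.3731  0.0566] jawang -1.61 q6 2.484 F [ 0.   0.2 -1.1] w 0.0245 t 3.8
```

```bash
python3 -m creep '[[255,[3.7,3.5,10],0],[255,[3.7,3.5,25],0],[255,[3.7,3.5,38],0],[255,[3.7,3.5,44],0],[255,[3.7,3.5,46],0],[255,[3.7,3.5,46],0],[120,[3.7,3.5,46],0],[120,[3.7,3.5,46],0],[120,[3.7,3.5,20],0],[120,[3.7,3.5,-10],0],[120,[3.7,3.5,-40],0],[120,[3.7,3.5,-40],0]]'
python3 - <<'E'
from h import *
crop('top','tr1',375,180,460,300,5)
plan((.481,-.021,.08),-1.57)
E
```

```text
clock: 4.8
tool_pos: [0.4551, -0.3803, 0.1045]
ee_rot: [1.0, -0.019, 0.004, 0.001]
force: [0.6, -0.4, 1.1]
gripper_width: 0.0453
[('shift_mm', array([  12.7, -359.3,   22.1])), ('turn', np.float64(-0.04), 'alt', np.float64(3.102))] p [ 0.4541 -0.3795  0.1019] jawang -1.61 q6 2.483 F [-0.1  0.   0.1] w 0.0456 t 4.85
```

View pics/tr1.png

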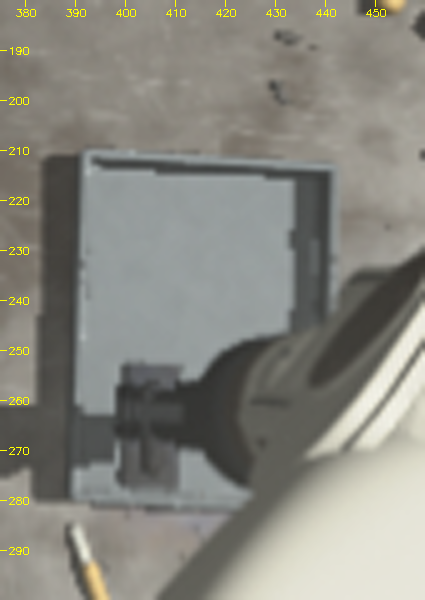

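```bash
python3 -m creep '[[80,[1,-15,0],-0.11],[80,[2,-30,0],-0.22],[80,[3,-45,0],-0.33],[80,[4,-60,0],-0.44],[80,[4,-75,0],-0.55],[80,[5,-90,0],-0.66],[80,[5,-105,0],-0.77],[80,[6,-120,0],-0.88],[80,[6,-135,0],-0.99],[80,[6,-150,0],-1.1],[80,[6,-165,0],-1.21],[80,[6,-180,0],-1.32]]'
python3 - <<'E'
from h import *
plan((.481,-.021,.10),-1.57)
E
```

```text
clock: 5.85
tool_pos: [0.4669, -0.1991, 0.1018]
ee_rot: [0.8, 0.6, 0.002, 0.002]
force: [-0.2, -0.1, -0.3]
gripper_width: 0.0584
[('shift_mm', array([174.9, -36.5,   1.9])), ('turn', np.float64(1.286), 'alt', np.float64(-1.856))] p [ 0.4669 -0.1991  0.1018] jawang -0.284 q6 1.451 F [-0.2 -0.1 -0.3] w 0.0584 t 5.85
```

```bash
python3 -m creep '[[80,[15,-3,0],-0.11],[80,[30,-6,0],-0.22],[80,[45,-9,0],-0.33],[80,[60,-12,0],-0.44],[80,[75,-15,0],-0.55],[80,[90,-18,0],-0.66],[80,[105,-21,0],-0.77],[80,[120,-25,0],-0.88],[80,[135,-28,0],-0.99],[80,[150,-31,0],-1.1],[80,[165,-34,0],-1.21],[80,[175,-36.5,0],-1.32]]'
python3 - <<'E'
from h import *
crop('side','c2a',225,180,365,280,5)
plan((.481,-.021,.0145),-1.57)
E
```

```text
clock: 6.85
tool_pos: [0.4808, -0.0197, 0.1018]
ee_rot: [0.261, 0.965, 0.001, 0.003]
force: [-0.5, 0.1, 0.2]
gripper_width: 0.0587
[('shift_mm', array([-1. , -2.5, 87.2])), ('turn', np.float64(-0.525), 'alt', np.float64(2.617))] p [ 0.4808 -0.0185  0.1017] jawang 1.047 q6 0.485 F [-0.2  0.5 -0. ] w 0.059 t 6.9
```

View pics/c2a.png

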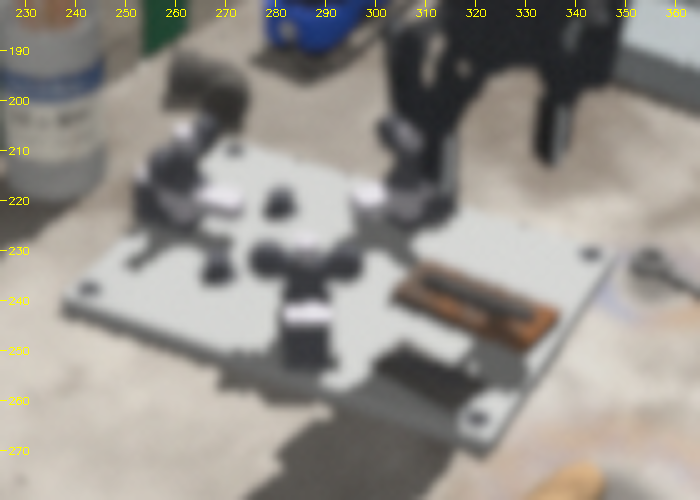

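```bash
python3 -m creep '[[80,[-1,-2.5,0],-0.11],[80,[-1,-2.5,0],-0.22],[80,[-1,-2.5,0],-0.33],[80,[-1,-2.5,15],-0.44],[80,[-1,-2.5,35],-0.525],[80,[-1,-2.5,55],-0.525],[80,[-1,-2.5,72],-0.525],[80,[-1,-2.5,82],-0.525],[80,[-1,-2.5,87],-0.525],[80,[-1,-2.5,87],-0.525]]'
python3 - <<'E'
from h import *
crop('side','c2b',255,180,365,280,6)
plan((.481,-.021,.0145),-1.57)
E
```

```text
clock: 7.73
tool_pos: [0.4801, -0.0212, 0.0138]
ee_rot: [0.0, 1.0, 0.001, 0.002]
force: [0.1, -0.2, -0.1]
gripper_width: 0.0586
[('shift_mm', array([-0.1,  0.2,  0.1])), ('turn', np.float64(-0.001), 'alt', np.float64(3.141))] p [ 0.4809 -0.0212  0.0146] jawang 1.571 q6 -0.045 F [-0.5 -0.2  0. ] w 0.0584 t 7.78
```

View pics/c2b.png

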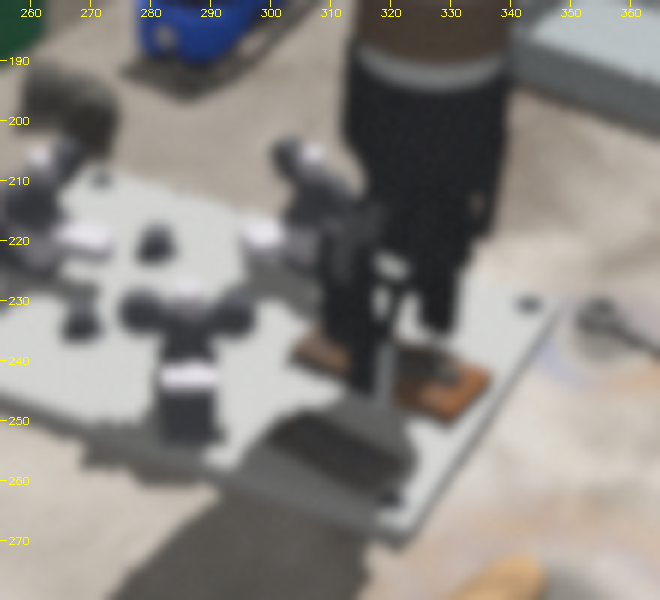

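The fingers straddle coupon 2, with the near fingertip at (315,243).

```bash
python3 -m creep '[[255,[0,0,0],0],[255,[0,0,0],0],[255,[0,0,0],0],[255,[0,0,0],0],[255,[0,0,0],0],[255,[0,0,-20],0],[255,[0,0,-45],0],[255,[0,0,-60],0],[255,[0,0,-60],0],[255,[0,0,-60],0]]'
python3 - <<'E'
from h import *
p=(.546,-.38); plan((*p,.075),1.532)
crop('side','c2c',255,150,365,280,5)
E
```

```text
clock: 8.62
tool_pos: [0.4815, -0.0213, 0.0756]
ee_rot: [0.0, 1.0, 0.001, 0.004]
force: [-0.1, -0.2, -1.4]
gripper_width: 0.0373
[('shift_mm', array([ -64.5, -358.6,    0.7])), ('turn', np.float64(0.039), 'alt', np.float64(-3.103))] p [ 0.4815 -0.0213  0.0756] jawang 1.571 q6 -0.045 F [-0.1 -0.2 -1.4] w 0.0373 t 8.62
```

View pics/c2c.png

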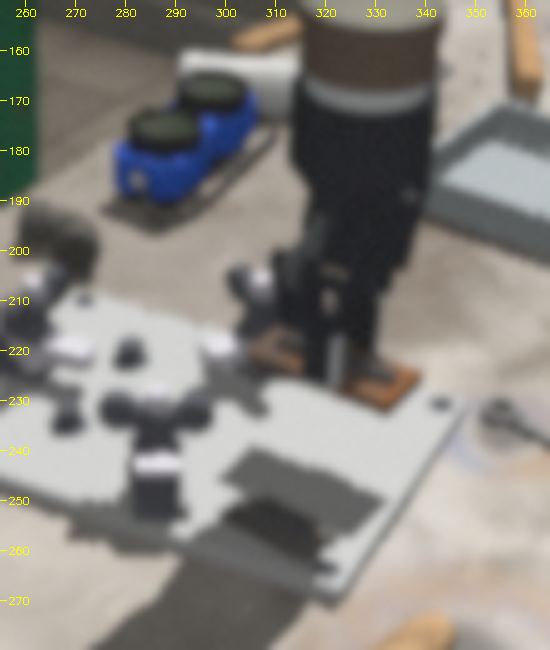

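```bash
python3 -m creep '[[255,[0,-15,-15],0],[255,[0,-45,-20],0],[255,[0,-80,-20],0],[255,[0,-115,-20],0],[255,[0,-150,-20],0.01],[255,[-15,-185,-20],0.02],[255,[-30,-220,-20],0.03],[255,[-45,-255,-20],0.039],[255,[-55,-290,-20],0.039],[255,[-62,-325,-15],0.039],[255,[-64.5,-350,-10],0.039],[255,[-64.5,-358.6,0],0.039]]'
python3 - <<'E'
from h import *
plan((.546,-.38,.010),1.532)
E
```

```text
clock: 9.67
tool_pos: [0.5448, -0.3842, 0.0726]
ee_rot: [0.021, 1.0, -0.0, 0.003]
force: [-0.5, -1.0, -0.6]
gripper_width: 0.0371
[('shift_mm', array([-0.6,  4.2, 62.6])), ('turn', np.float64(-0.004), 'alt', np.float64(3.137))] p [ 0.5448 -0.3842  0.0726] jawang 1.528 q6 -0.573 F [-0.5 -1.  -0.6] w 0.0371 t 9.67
```

```bash
python3 -m creep '[[255,[-0.6,4.2,0],0],[255,[-0.6,4.2,15],0],[255,[-0.6,4.2,35],0],[255,[-0.6,4.2,52],0],[255,[-0.6,4.2,60],0],[255,[-0.6,4.2,64],0],[255,[-0.6,4.2,64],0],[90,[-0.6,4.2,64],0],[90,[-0.6,4.2,64],0],[90,[-0.6,4.2,30],0],[90,[-0.6,4.2,0],0],[90,[-0.6,4.2,-30],0]]'
python3 - <<'E'
from h import *
plan((.470,.047,.1),1.472)
crop('top','tr2',375,180,460,300,5)
crop('side','s2',255,150,425,280,4)
E
```

```text
clock: 10.67
tool_pos: [0.5455, -0.3797, 0.104]
ee_rot: [0.021, 1.0, -0.0, 0.003]
force: [1.6, 0.3, 0.5]
gripper_width: 0.0552
[('shift_mm', array([ 93.6, 423.1,   3.4])), ('turn', np.float64(0.056), 'alt', np.float64(-3.085))] p [ 0.5455 -0.3797  0.104 ] jawang 1.528 q6 -0.567 F [1.6 0.3 0.5] w 0.0552 t 10.67
```

View pics/tr2.png

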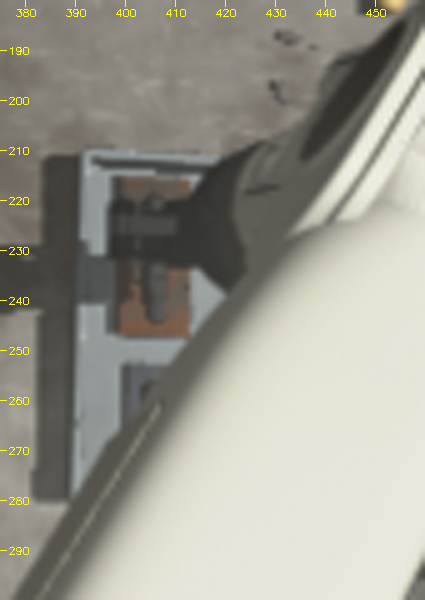

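View pics/s2.png

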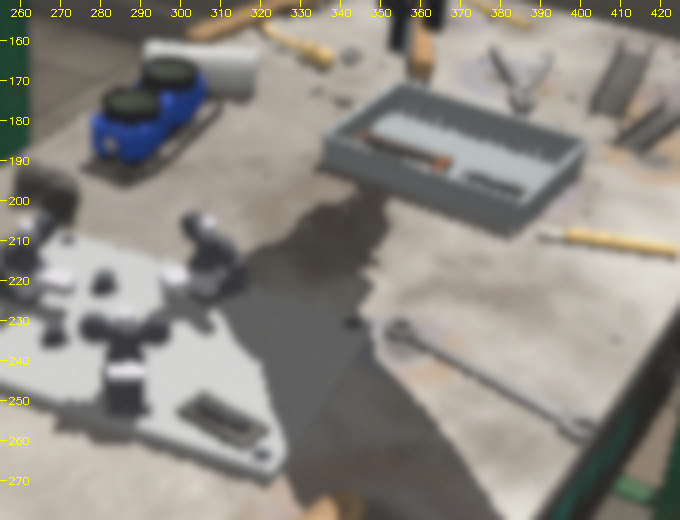

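```bash
python3 -m creep '[[100,[10,35,0],0],[100,[20,72,0],0],[100,[30,110,0],0],[100,[40,148,0],0],[100,[50,186,0],0.01],[100,[60,224,0],0.02],[100,[70,262,0],0.03],[100,[80,300,0],0.04],[100,[90,338,0],0.056],[100,[93.6,376,0],0.056],[100,[93.6,410,0],0.056],[100,[93.6,423,0],0.056]]'
python3 - <<'E'
from h import *
plan((.470,.047,.0135),1.472)
crop('top','c3a',225,220,325,290,6)
crop('side','c3s',275,210,345,280,8)
E
```

```text
clock: 11.77
tool_pos: [0.4738, 0.0481, 0.1062]
ee_rot: [0.047, 0.999, -0.003, 0.01]
force: [-0.5, -0.7, 0.1]
gripper_width: 0.0516
[('shift_mm', array([ 5.5, -1. , 92.6])), ('turn', np.float64(0.004), 'alt', np.float64(-3.137))] p [0.4738 0.0481 0.1062] jawang 1.476 q6 0.201 F [-0.5 -0.7  0.1] w 0.0516 t 11.77
```

View pics/c3a.png

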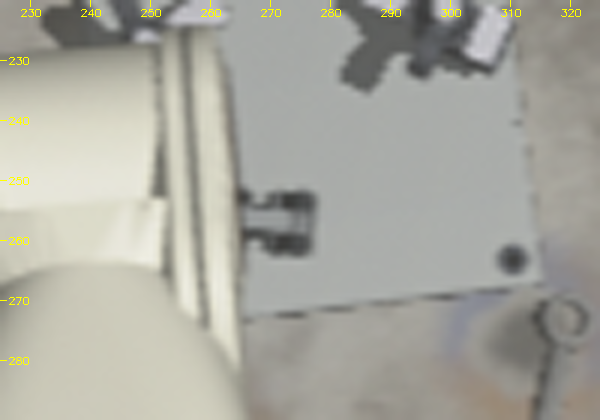

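View pics/c3s.png

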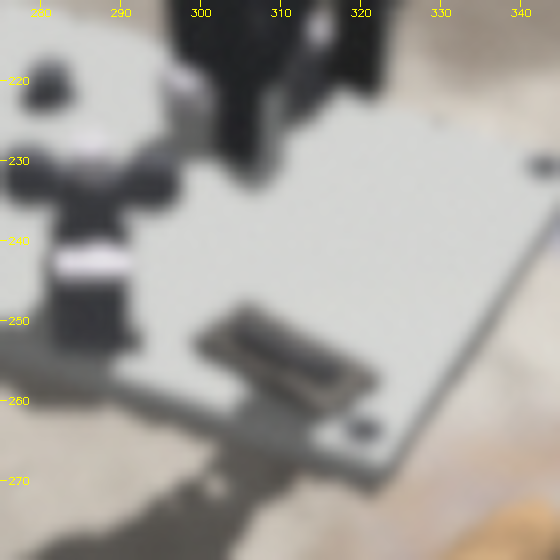

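```bash
python3 - <<'E'
from h import *
a=[pt('side',*p,.017)[:2] for p in [(299,253),(305.5,248),(322,257.5),(315.5,262)]];a=np.array(a)
print(a,a.mean(0)); l=a[0]+a[1]-a[2]-a[3]; print(np.arctan2(l[1],l[0]))
b=[pt('side',*p,.017)[:2] for p in [(300,252.5),(308,246.5),(323,257),(315,262.5)]]
print(np.mean(b,0))
E
```

```text
[[0.50094102 0.06395078]
 [0.49835049 0.03462437]
 [0.44032376 0.04422398]
 [0.44489556 0.07067414]] [0.47112771 0.05336832]
-0.14212848624900792
[0.47008404 0.04981039]
```

```bash
python3 -m creep '[[100,[5.5,0.4,0],0.026],[100,[5.5,0.4,10],0.026],[100,[5.5,0.4,30],0.026],[100,[5.5,0.4,50],0.026],[100,[5.5,0.4,70],0.026],[100,[5.5,0.4,84],0.026],[100,[5.5,0.4,92.5],0.026],[100,[5.5,0.4,92.5],0.026],[100,[5.5,0.4,92.5],0.026]]'
python3 - <<'E'
from h import *
plan((.470,.0485,.0135),1.45)
crop('side','c3b',275,210,345,280,8)
E
```

```text
clock: 12.62
tool_pos: [0.4705, 0.0463, 0.0135]
ee_rot: [0.06, 0.998, -0.003, 0.009]
force: [0.3, -0.1, 0.1]
gripper_width: 0.052
[('shift_mm', array([ 0.8,  2.2, -0. ])), ('turn', np.float64(-0.0), 'alt', np.float64(3.141))] p [0.4705 0.0463 0.0135] jawang 1.45 q6 0.225 F [ 0.3 -0.1  0.1] w 0.052 t 12.62
```

View pics/c3b.png

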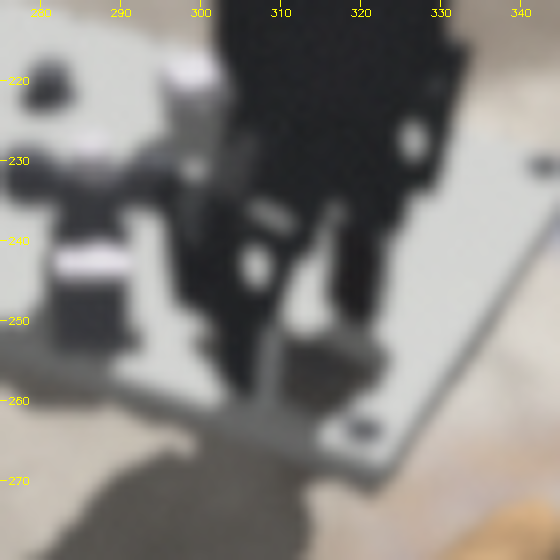

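```bash
python3 -m creep '[[255,[0,1,0],0],[255,[0,1,0],0],[255,[0,1,0],0],[255,[0,1,0],0],[255,[0,1,0],0],[255,[0,1,-20],0],[255,[0,1,-45],0],[255,[0,1,-70],0],[255,[0,1,-70],0],[255,[0,1,-70],0]]'
python3 - <<'E'
from h import *
plan((.4915,-.435,.085),1.532)
crop('side','c3c',265,170,375,280,6)
E
```

```text
clock: 13.5
tool_pos: [0.4714, 0.0482, 0.0858]
ee_rot: [0.06, 0.998, -0.003, 0.013]
force: [-0.0, 0.6, -2.2]
gripper_width: 0.0249
[('shift_mm', array([ -77.9, -477.3,    4.7])), ('turn', np.float64(-0.082), 'alt', np.float64(3.06))] p [0.4714 0.0482 0.0858] jawang 1.45 q6 0.228 F [-0.   0.6 -2.2] w 0.0249 t 13.5
```

View pics/c3c.png

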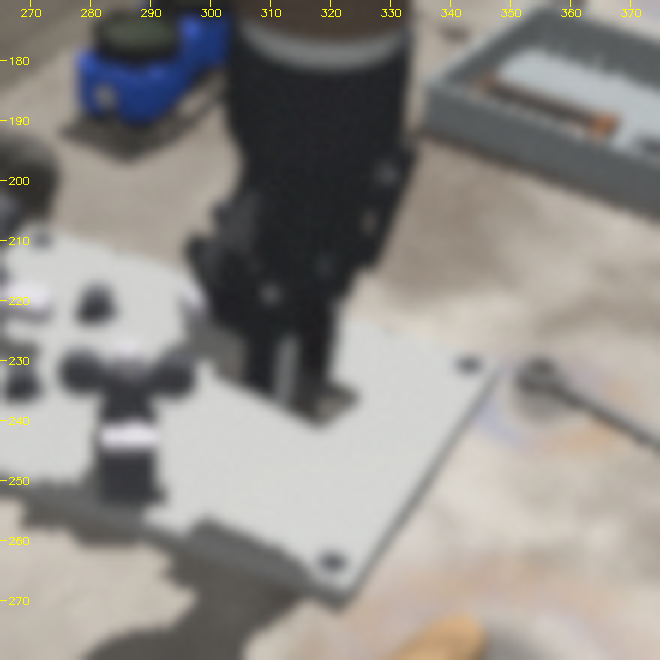

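```bash
python3 -m creep '[[255,[0,-35,0],0],[255,[-5,-75,0],0],[255,[-12,-115,0],0],[255,[-20,-155,0],-0.02],[255,[-28,-195,0],-0.04],[255,[-36,-235,0],-0.06],[255,[-44,-275,0],-0.082],[255,[-52,-315,0],-0.082],[255,[-60,-355,0],-0.082],[255,[-66,-395,0],-0.082],[255,[-72,-435,0],-0.082],[255,[-78,-477,4],-0.082]]'
python3 - <<'E'
from h import *
plan((.4915,-.435,.01),1.532)
E
```

```text
clock: 14.55
tool_pos: [0.4892, -0.4352, 0.0828]
ee_rot: [0.019, 1.0, -0.003, 0.01]
force: [1.9, -0.2, -1.4]
gripper_width: 0.0249
[('shift_mm', array([-0.8,  0.7, 72.8])), ('turn', np.float64(0.0), 'alt', np.float64(-3.141))] p [ 0.4892 -0.4352  0.0828] jawang 1.532 q6 -0.693 F [ 1.9 -0.2 -1.4] w 0.0249 t 14.55
```

```bash
python3 -m creep '[[255,[-1,0.7,10],0],[255,[-1,0.7,30],0],[255,[-1,0.7,50],0],[255,[-1,0.7,64],0],[255,[-1,0.7,70],0],[255,[-1,0.7,74],0],[255,[-1,0.7,74],0],[130,[-1,0.7,74],0],[130,[-1,0.7,74],0],[130,[-1,0.7,50],0],[130,[-1,0.7,15],0],[80,[-1,0.7,-25],0]]'
python3 - <<'E'
from h import *
plan((.49,.2755,.12),1.571)
crop('side','s3',255,150,425,280,4)
E
```

```text
clock: 15.55
tool_pos: [0.4888, -0.4335, 0.1068]
ee_rot: [0.019, 1.0, -0.001, 0.008]
force: [1.1, -0.4, 0.2]
gripper_width: 0.0524
[('shift_mm', array([ 25.7, 708.4, -15.5])), ('turn', np.float64(-0.038), 'alt', np.float64(3.103))] p [ 0.4888 -0.4335  0.1068] jawang 1.533 q6 -0.691 F [ 1.1 -0.4  0.2] w 0.0524 t 15.55
```

View pics/s3.png

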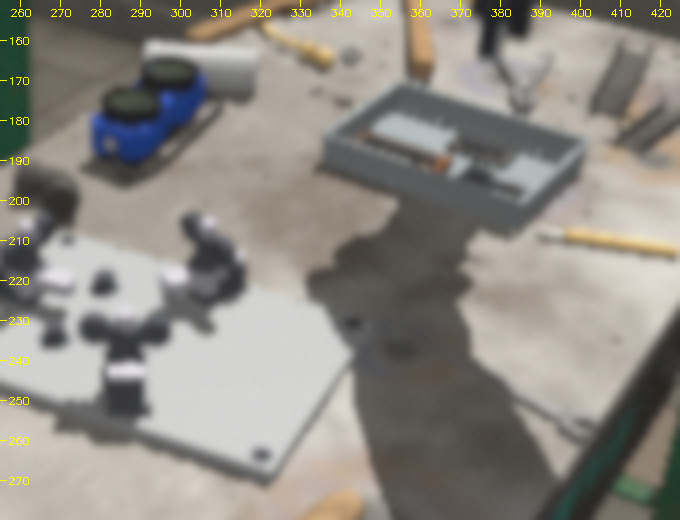

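```bash
python3 -m creep '[[60,[2,36,-10],0],[60,[4,76,-15],0],[60,[6,116,-15],0],[60,[8,156,-15],0],[60,[10,196,-15],0],[60,[12,236,-15],0],[60,[14,276,-15],0],[60,[16,316,-15],0],[60,[18,356,-15],0],[60,[19,396,-15],0],[60,[20,436,-15],0],[60,[21,476,-15],0]]'
python3 - <<'E'
from h import *
plan((.4915,.2758,.10))
E
```

```text
clock: 16.6
tool_pos: [0.4908, 0.0411, 0.1275]
ee_rot: [0.019, 1.0, -0.007, 0.017]
force: [0.8, -0.0, 0.3]
gripper_width: 0.065
[('shift_mm', array([  9.2, 234.9,  23.9]))] p [0.4908 0.0411 0.1275] jawang 1.532 q6 0.133 F [ 0.8 -0.   0.3] w 0.065 t 16.6
```

```bash
python3 -m creep '[[60,[2,38,0],0],[60,[4,78,0],0],[60,[6,118,0],0],[60,[7,158,0],0],[60,[8,195,0],0],[60,[9,225,0],0],[60,[9.2,235,10],0],[60,[9.2,235,24],0],[60,[9.2,235,24],0],[60,[9.2,235,24],0]]'
python3 - <<'E'
from h import *
plan((.4915,.2758,.011))
o=readout.get_obs();print(Rn.from_quat(o['ee_rot']).as_matrix()[:,2])
crop('top','f1',135,215,235,285,6)
crop('side','f1s',215,260,305,350,7)
E
```

```text
clock: 17.43
tool_pos: [0.4909, 0.2751, 0.0992]
ee_rot: [0.019, 1.0, -0.008, 0.016]
force: [0.1, -0.2, 0.3]
gripper_width: 0.0653
[('shift_mm', array([ 2.3,  2.1, 88.2]))] p [0.4909 0.2751 0.0992] jawang 1.532 q6 0.565 F [ 0.1 -0.2  0.3] w 0.0653 t 17.43
[ 0.03175754 -0.01648123 -0.99935971]
```

View pics/f1.png

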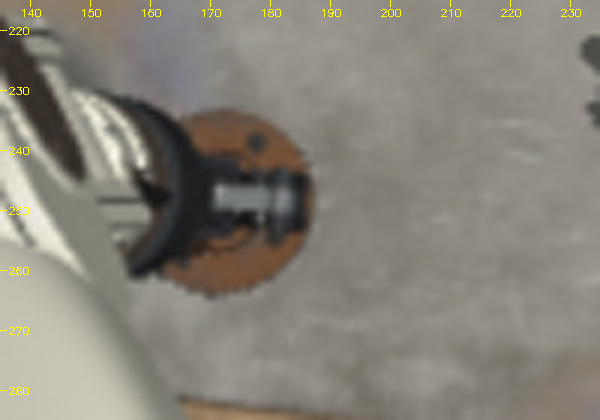

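View pics/f1s.png

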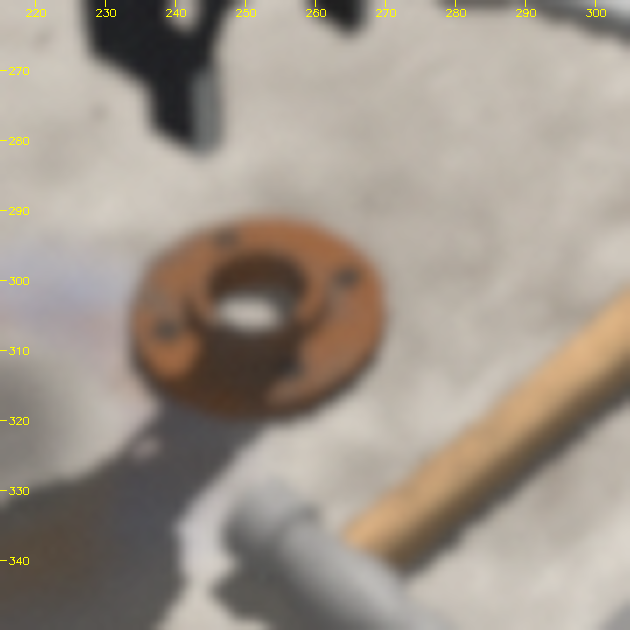

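```bash
python3 -m creep '[[60,[2.3,2,15],0],[60,[2.3,2,35],0],[60,[2.3,2,55],0],[60,[2.3,2,70],0],[60,[2.3,2,80],0],[60,[2.3,2,85],0],[60,[2.3,2,87.7],0],[60,[2.3,2,87.7],0],[60,[2.3,2,87.7],0]]'
python3 - <<'E'
from h import *
plan((.4915,.2758,.0115))
crop('side','f2s',215,260,305,350,7)
E
```

```text
clock: 18.28
tool_pos: [0.4935, 0.2762, 0.0137]
ee_rot: [0.02, 1.0, -0.007, 0.018]
force: [0.1, -0.5, 0.0]
gripper_width: 0.0652
[('shift_mm', array([ 2. , -0.5,  2.2]))] p [0.4935 0.2762 0.0137] jawang 1.531 q6 0.566 F [ 0.1 -0.5  0. ] w 0.0652 t 18.28
```

View pics/f2s.png

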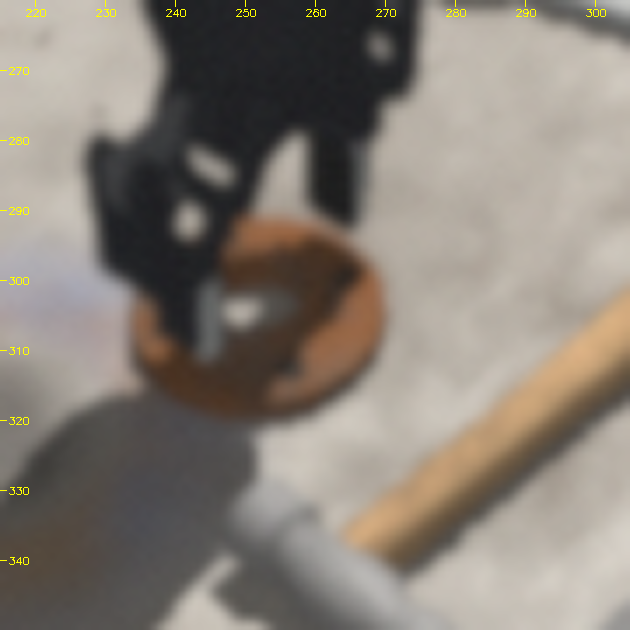

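```bash
python3 -m creep '[[60,[2,-0.5,1.5],0],[60,[2,-0.5,2],0],[160,[2,-0.5,2],0],[255,[2,-0.5,2],0],[255,[2,-0.5,2],0],[255,[2,-0.5,2],0],[255,[2,-0.5,2],0],[255,[2,-0.5,2],0],[255,[2,-0.5,2],0]]'
python3 - <<'E'
from h import *
plan()
E
```

```text
clock: 19.08
tool_pos: [0.4921, 0.2778, 0.0135]
ee_rot: [0.019, 1.0, -0.005, 0.019]
force: [-1.7, 2.2, 7.7]
gripper_width: 0.0402
[] p [0.4921 0.2778 0.0135] jawang 1.532 q6 0.567 F [-1.7  2.2  7.7] w 0.0402 t 19.08
```

```bash
python3 -m creep '[[255,[0,0,-5],0],[255,[0,0,-12],0],[255,[0,0,-22],0],[255,[0,0,-32],0],[255,[0,0,-42],0],[255,[0,0,-50],0],[255,[0,0,-50],0]]'
python3 - <<'E'
from h import *
plan((.4895,-.0205,.07))
crop('side','f3s',205,240,305,340,6)
E
```

```text
clock: 19.67
tool_pos: [0.4917, 0.2791, 0.066]
ee_rot: [0.019, 1.0, -0.004, 0.021]
force: [0.5, 0.1, -3.5]
gripper_width: 0.0402
[('shift_mm', array([  -9.5, -299.5,   -1.7]))] p [0.4917 0.2791 0.066 ] jawang 1.532 q6 0.569 F [ 0.5  0.1 -3.5] w 0.0402 t 19.67
```

View pics/f3s.png

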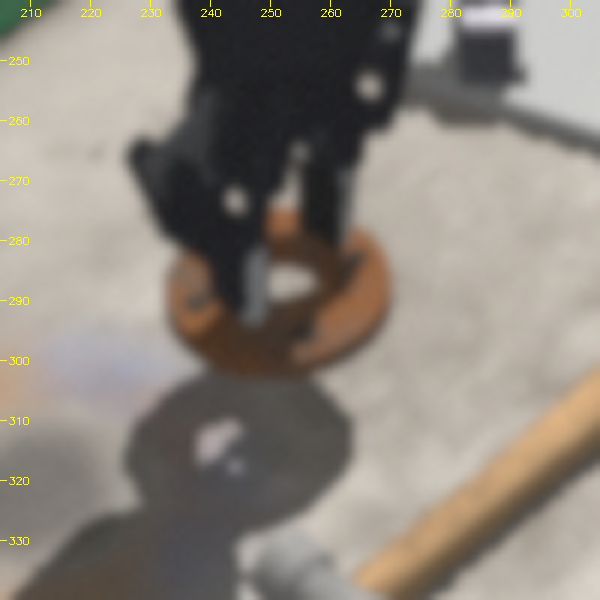

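```bash
python3 -m creep '[[255,[10,-10,-15],0],[255,[25,-30,-30],0],[255,[32,-58,-40],0],[255,[32,-88,-40],0],[255,[30,-118,-40],0],[255,[28,-148,-40],0],[255,[25,-178,-40],0],[255,[22,-208,-40],0],[255,[18,-238,-40],0],[255,[12,-268,-40],0],[255,[2,-290,-40],0],[255,[-2.6,-300,-30],0]]'
python3 -m creep '[[255,[0,0,0],0],[255,[0,0,0],0]]'
python3 - <<'E'
from h import *
plan((.4826,-.0214,.027))
o=readout.get_obs();print(Rn.from_quat(o['ee_rot']).as_matrix()[:,2])
crop('side','f4s',225,170,365,280,5)
E
```

```text
clock: 20.72
tool_pos: [0.4832, -0.0237, 0.0985]
ee_rot: [0.021, 1.0, -0.005, 0.022]
force: [1.5, 0.7, -2.9]
gripper_width: 0.0403
clock: 20.88
tool_pos: [0.4825, -0.024, 0.0975]
ee_rot: [0.022, 1.0, -0.004, 0.021]
force: [-0.3, -0.4, -3.3]
gripper_width: 0.0404
[('shift_mm', array([ 3. ,  3.1, 70.4]))] p [ 0.4825 -0.024   0.0975] jawang 1.527 q6 -0.002 F [-0.3 -0.4 -3.3] w 0.0404 t 20.88
[ 0.04228966 -0.0094336  -0.99906086]
```

View pics/f4s.png

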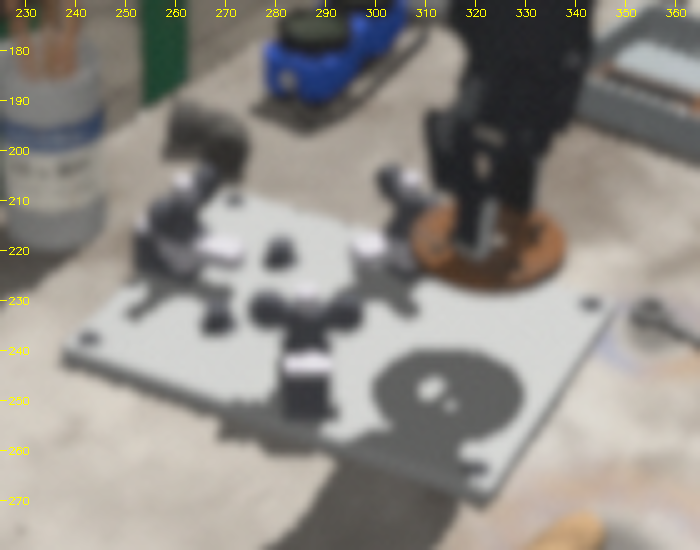

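```bash
python3 -m creep '[[255,[3,3,12],0],[255,[3,3,30],0],[255,[3,3,45],0],[255,[3,3,57],0],[255,[3,3,64],0],[255,[3,3,67],0],[255,[3,3,70],0],[255,[3,3,70],0]]'
python3 - <<'E'
from h import *
plan((.4826,-.0214,.027))
E
```

```text
clock: 21.6
tool_pos: [0.4826, -0.0202, 0.0276]
ee_rot: [0.021, 1.0, -0.004, 0.021]
force: [0.2, 0.2, -3.6]
gripper_width: 0.0403
[('shift_mm', array([-0.1, -1.1,  0.7]))] p [ 0.4826 -0.0202  0.0276] jawang 1.529 q6 0.004 F [ 0.2  0.2 -3.6] w 0.0403 t 21.6
```

```bash
python3 -m creep '[[255,[0,0,1.5],0],[255,[0,0,2],0],[110,[0,0,2],0],[60,[0,0,2],0],[60,[0,0,2],0],[60,[0,0,2],0],[60,[0,0,-10],0],[60,[0,0,-40],0],[60,[0,0,-70],0],[60,[0,0,-70],0],[60,[0,0,-70],0]]'
python3 - <<'E'
from h import *
plan()
crop('side','f5s',225,170,365,280,5)
crop('top','f5t',225,170,345,290,5)
E
```

```text
clock: 22.52
tool_pos: [0.4816, -0.0197, 0.0998]
ee_rot: [0.021, 0.999, -0.004, 0.024]
force: [-0.2, -0.2, -0.7]
gripper_width: 0.0653
[] p [ 0.4816 -0.0197  0.0998] jawang 1.529 q6 0.005 F [-0.2 -0.2 -0.7] w 0.0653 t 22.52
```

View pics/f5s.png

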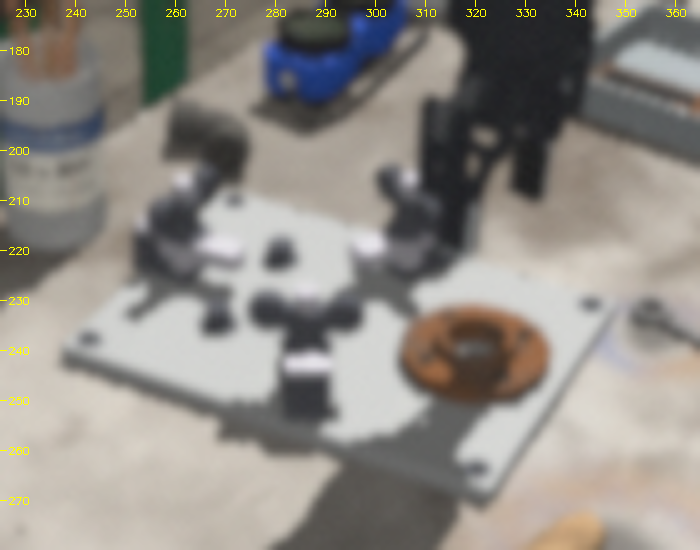

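View pics/f5t.png

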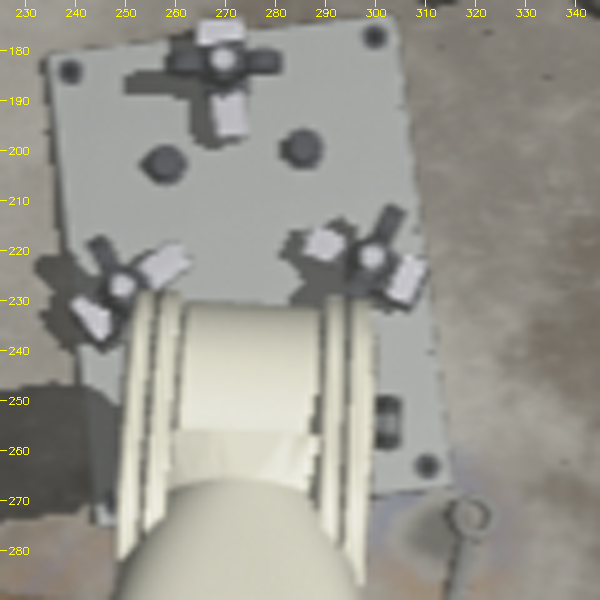

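```bash
python3 -m creep '[[255,[12,0,0],-0.05],[255,[25,3,0],-0.1],[255,[40,6,0],-0.15],[255,[52,8,0],-0.17],[255,[60,9,0],-0.17],[255,[65,10,0],-0.17],[255,[66,10,0],-0.17],[255,[66,10,0],-0.17]]'
python3 - <<'E'
from h import *
plan((.4152,-.0301,.018),1.699)
E
```

```text
clock: 23.28
tool_pos: [0.4138, -0.0069, 0.0942]
ee_rot: [-0.064, 0.998, -0.006, 0.021]
force: [-0.0, -0.0, 0.1]
gripper_width: -0.0
[('shift_mm', array([  4.7, -22. ,  76.4])), ('turn', np.float64(-0.0), 'alt', np.float64(3.141))] p [ 0.4138 -0.0069  0.0942] jawang 1.699 q6 -0.139 F [-0.  -0.   0.1] w -0.0 t 23.28
```

```bash
python3 -m creep '[[255,[3,-12,0],0],[255,[4.7,-22,15],0],[255,[4.7,-22,35],0],[255,[4.7,-22,52],0],[255,[4.7,-22,65],0],[255,[4.7,-22,72],0],[255,[4.7,-22,76],0],[255,[4.7,-22,76],0],[255,[4.7,-22,76],0]]'
python3 - <<'E'
from h import *
plan((.4152,-.0301,.018),1.699)
crop('side','p0',265,190,385,300,6)
crop('top','p0t',225,170,345,290,5)
E
```

```text
clock: 24.03
tool_pos: [0.4158, -0.0301, 0.0187]
ee_rot: [-0.064, 0.998, -0.006, 0.021]
force: [-0.7, 0.3, 0.0]
gripper_width: 0.0001
[('shift_mm', array([0.6, 0.1, 0.7])), ('turn', np.float64(-0.0), 'alt', np.float64(3.141))] p [ 0.4158 -0.0301  0.0187] jawang 1.699 q6 -0.196 F [-0.7  0.3  0. ] w 0.0001 t 24.03
```

View pics/p0.png

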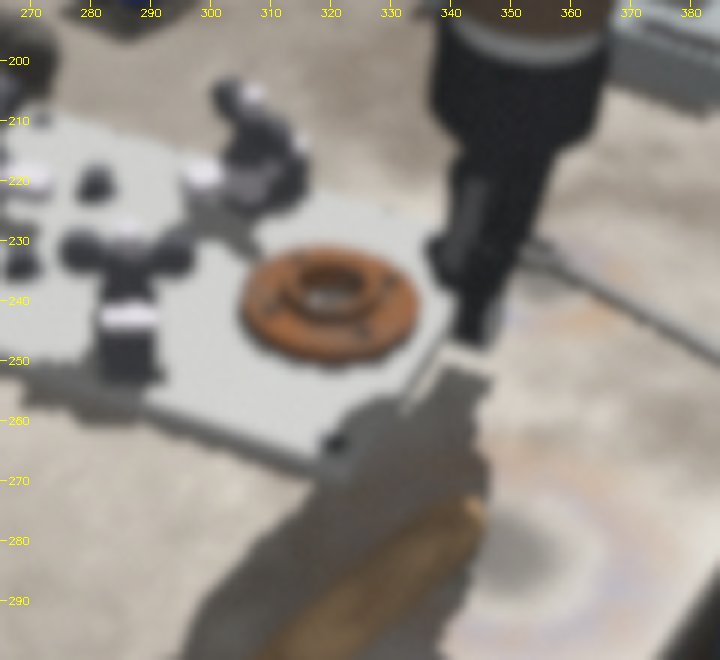

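View pics/p0t.png

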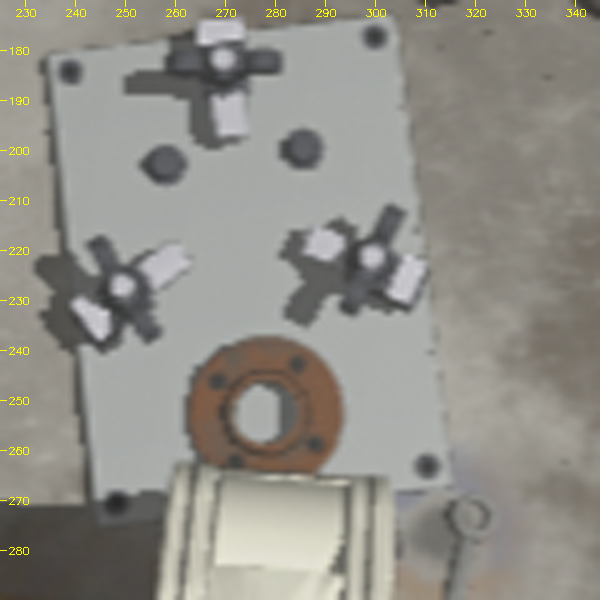

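```bash
cat >> h.py <<'E'
TH=.1283; FT=np.array([.5937,-.0071]); FR=np.array([[np.cos(TH),-np.sin(TH)],[np.sin(TH),np.cos(TH)]])
def w2f(p): return (FR.T@(np.array(p)[:2]-FT)*1000).round(1)
def f2w(p): return FT+FR@np.array(p)/1000
E
python3 - <<'E'
from h import *
p=pt('top',278.0,252.6,.024); print(p,w2f(p)); print(w2f(readout.get_obs()['tool_pos']))
for q in [(258.4,202.6),(285.8,199.5)]: print(w2f(pt('top',*q,.026)))
E
```

```text
[ 0.48283565 -0.02202963  0.024     ] [-111.9   -0.6]
[-1.791e+02 -1.000e-01]
[32.9 37.2]
[ 32.5 -39.9]
```

```bash
python3 - <<'E'
from h import *
for x in(-150,-75,-60,-54): plan((*f2w((x,-.7)),.0185),1.699)
E
```

```text
[('shift_mm', array([-29.1,  -0.6,   1.9])), ('turn', np.float64(-0.0), 'alt', np.float64(3.141))] p [ 0.4161 -0.0301  0.0191] jawang 1.699 q6 -0.196 F [ 0.2  0.  -0.1] w 0.0001 t 24.13
[('shift_mm', array([-104. ,   -0.6,    5.1])), ('turn', np.float64(-0.0), 'alt', np.float64(3.141))] p [ 0.4161 -0.0301  0.0191] jawang 1.699 q6 -0.196 F [ 0.2  0.  -0.1] w 0.0001 t 24.13
[('shift_mm', array([-119. ,   -0.6,    5.7])), ('turn', np.float64(-0.0), 'alt', np.float64(3.141))] p [ 0.4161 -0.0301  0.0191] jawang 1.699 q6 -0.196 F [ 0.2  0.  -0.1] w 0.0001 t 24.13
[('shift_mm', array([-125. ,   -0.6,    5.9])), ('turn', np.float64(-0.0), 'alt', np.float64(3.141))] p [ 0.4161 -0.0301  0.0191] jawang 1.699 q6 -0.196 F [ 0.2  0.  -0.1] w 0.0001 t 24.13
```

```bash
python3 -m creep '[[255,[-5,-0.6,1],0],[255,[-12,-0.6,1.2],0],[255,[-20,-0.6,1.5],0],[255,[-28,-0.6,1.9],0],[255,[-36,-0.6,2.2],0],[255,[-44,-0.6,2.5],0],[255,[-52,-0.6,2.9],0],[255,[-60,-0.6,3.2],0],[255,[-68,-0.6,3.5],0],[255,[-75,-0.6,3.8],0],[255,[-80,-0.6,4],0],[255,[-82,-0.6,4],0]]'
python3 - <<'E'
from h import *
for x in(-75,-60,-54): plan((*f2w((x,-.7)),.0185),1.699)
crop('side','p1',225,180,365,280,5)
crop('top','p1t',225,170,345,290,5)
E
```

```text
clock: 25.13
tool_pos: [0.499, -0.0201, 0.0186]
ee_rot: [-0.064, 0.998, -0.006, 0.022]
force: [-2.0, -0.0, -0.6]
gripper_width: 0.0003
[('shift_mm', array([-20.6,   0. ,   1. ])), ('turn', np.float64(-0.0), 'alt', np.float64(3.142))] p [ 0.499  -0.0201  0.0186] jawang 1.699 q6 -0.164 F [-2.  -0.  -0.6] w 0.0003 t 25.13
[('shift_mm', array([-35.5,   0. ,   1.6])), ('turn', np.float64(-0.0), 'alt', np.float64(3.142))] p [ 0.499  -0.0201  0.0186] jawang 1.699 q6 -0.164 F [-2.  -0.  -0.6] w 0.0003 t 25.13
[('shift_mm', array([-41.5,   0. ,   1.9])), ('turn', np.float64(-0.0), 'alt', np.float64(3.142))] p [ 0.499  -0.0201  0.0186] jawang 1.699 q6 -0.164 F [-2.  -0.  -0.6] w 0.0003 t 25.13
```

View pics/p1.png

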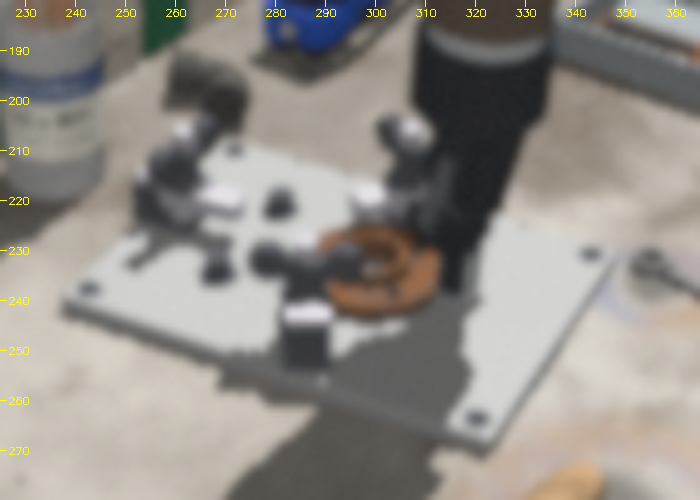

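View pics/p1t.png

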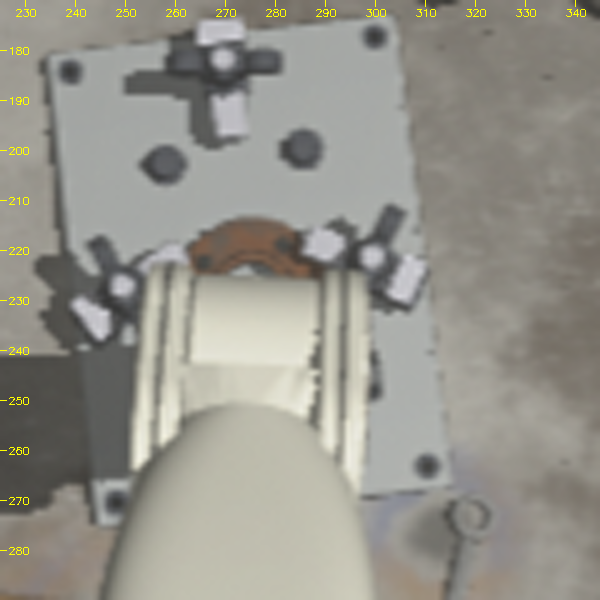

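```bash
python3 -m creep '[[255,[-4,0,0.2],0],[255,[-8,0,0.4],0],[255,[-12,0,0.6],0],[255,[-16,0,0.8],0],[255,[-20,0,1],0],[255,[-24,0,1.1],0],[255,[-28,0,1.3],0],[255,[-31,0,1.4],0],[255,[-33,0,1.5],0]]'
python3 - <<'E'
from h import *
o=readout.get_obs(); print(w2f(o['tool_pos']))
plan((*f2w((-54,-.7)),.0185),1.699)
crop('top','p2t',225,170,345,290,5)
crop('side','p2',225,180,365,280,5)
E
```

```text
clock: 25.98
tool_pos: [0.5321, -0.0158, 0.0186]
ee_rot: [-0.064, 0.998, -0.006, 0.023]
force: [-2.0, -0.9, -0.3]
gripper_width: 0.0001
[-62.2  -0.7]
[('shift_mm', array([-8.2,  0. ,  0.5])), ('turn', np.float64(0.0), 'alt', np.float64(-3.142))] p [ 0.5321 -0.0158  0.0186] jawang 1.699 q6 -0.154 F [-2.  -0.9 -0.3] w 0.0001 t 25.98
```

View pics/p2t.png

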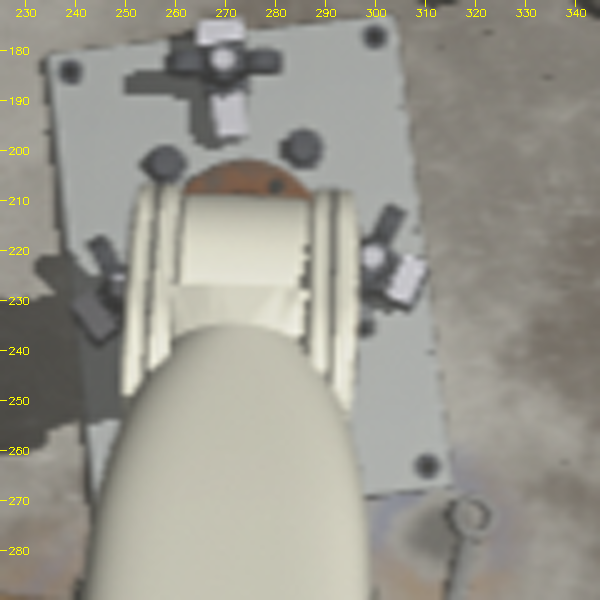

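View pics/p2.png

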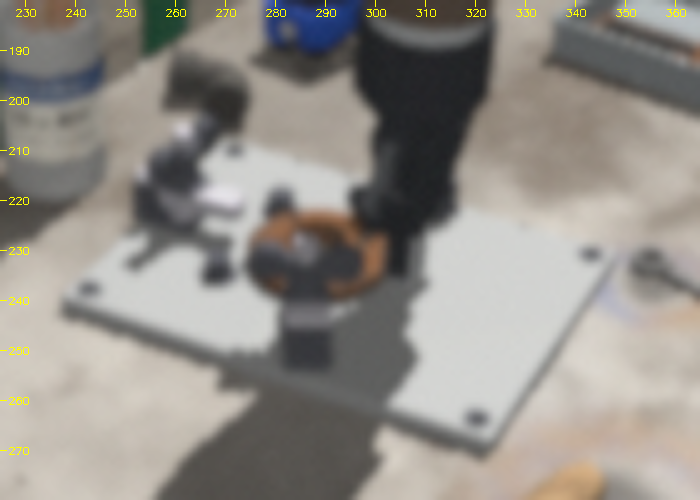

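The rim's front edge is at row 202, a little short of the pins. I'll push on in small steps and watch the force.

```bash
python3 -m creep '[[255,[-2,0,0.1],0],[255,[-4,0,0.2],0],[255,[-5,0,0.3],0],[255,[-5,0,0.3],0]]'; python3 -m creep '[[255,[-1,0,0.1],0],[255,[-2,0,0.1],0],[255,[-2,0,0.1],0]]'
python3 - <<'E'
from h import *
o=readout.get_obs(); print(w2f(o['tool_pos']),o['force'])
E
```

```text
clock: 26.42
tool_pos: [0.5375, -0.0151, 0.0187]
ee_rot: [-0.064, 0.998, -0.006, 0.023]
force: [-1.4, -0.1, -0.6]
gripper_width: -0.0
clock: 26.67
tool_pos: [0.5397, -0.0148, 0.0187]
ee_rot: [-0.064, 0.998, -0.006, 0.023]
force: [-2.6, -0.3, -0.2]
gripper_width: 0.0003
[-54.6  -0.8] [-2.60980443 -0.32367914 -0.19710505]
```

```bash
python3 -m creep '[[255,[-1,0,0],0],[255,[-1.5,0,0],0],[255,[-1.5,0,0],0]]'; python3 -m creep '[[255,[-1,0,0],0],[255,[-1.5,0,0],0],[255,[-1.5,0,0],0]]'
python3 - <<'E'
from h import *
o=readout.get_obs(); print(w2f(o['tool_pos']),o['force'])
E
```

```text
clock: 26.92
tool_pos: [0.5415, -0.0146, 0.0188]
ee_rot: [-0.064, 0.998, -0.006, 0.023]
force: [-1.2, -0.4, 0.5]
gripper_width: -0.0001
clock: 27.17
tool_pos: [0.5433, -0.0144, 0.0188]
ee_rot: [-0.064, 0.998, -0.006, 0.024]
force: [-0.8, -0.9, -0.6]
gripper_width: -0.0
[-50.9  -0.8] [-0.76065001 -0.89754128 -0.63001161]
```

```bash
python3 - <<'E'
from h import *
crop('top','p3t',240,170,310,230,9)
crop('side','p3',240,190,330,260,8)
E
```

```text
(no output)
```

View pics/p3t.png

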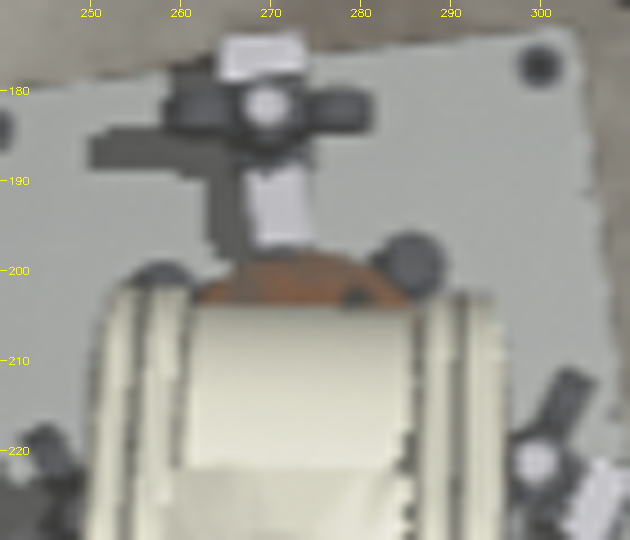

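View pics/p3.png

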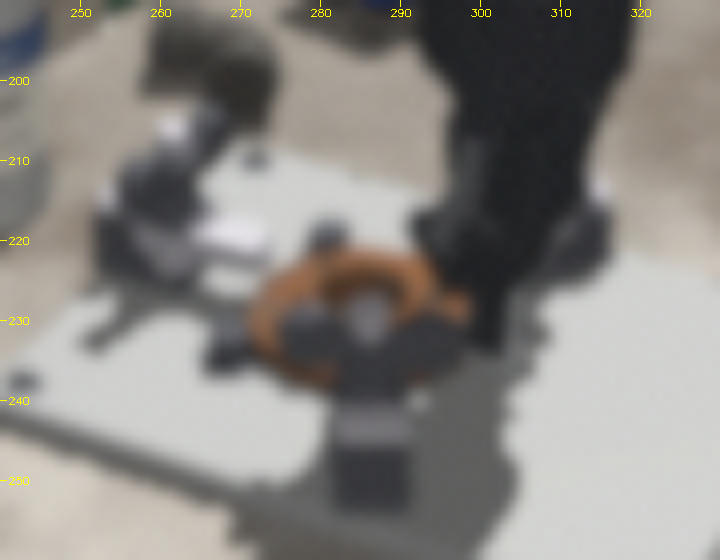

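```bash
for i in 1; do :; done; python3 -m creep '[[255,[-1,0,0],0],[255,[-1.5,0,0],0],[255,[-1.5,0,0],0]]'; python3 -m creep '[[255,[-1,0,0],0],[255,[-1.5,0,0],0],[255,[-1.5,0,0],0]]'
python3 - <<'E'
from h import *
o=readout.get_obs(); print(w2f(o['tool_pos']),o['force'])
E
```

```text
clock: 27.52
tool_pos: [0.5436, -0.0143, 0.0187]
ee_rot: [-0.064, 0.998, -0.006, 0.022]
force: [-4.9, -0.9, 2.1]
gripper_width: 0.0
clock: 27.77
tool_pos: [0.5437, -0.0142, 0.0186]
ee_rot: [-0.064, 0.998, -0.006, 0.021]
force: [-7.0, -0.9, 3.9]
gripper_width: -0.0003
[-50.5  -0.6] [-6.98140797 -0.85457608  3.85895554]
```

```bash
python3 -m creep '[[255,[-2,0,0.5],0],[255,[-3,0,0.5],0],[255,[-4,0,0.5],0],[255,[-4,0,0.5],0]]'
python3 - <<'E'
from h import *
o=readout.get_obs(); print(w2f(o['tool_pos']),o['force'])
crop('top','p4t',240,170,310,230,9)
E
```

```text
clock: 28.1
tool_pos: [0.5438, -0.0141, 0.0179]
ee_rot: [-0.064, 0.998, -0.006, 0.017]
force: [-11.0, -1.4, 7.9]
gripper_width: 0.0001
[-50.4  -0.5] [-10.96937785  -1.40320217   7.87498255]
```

View pics/p4t.png

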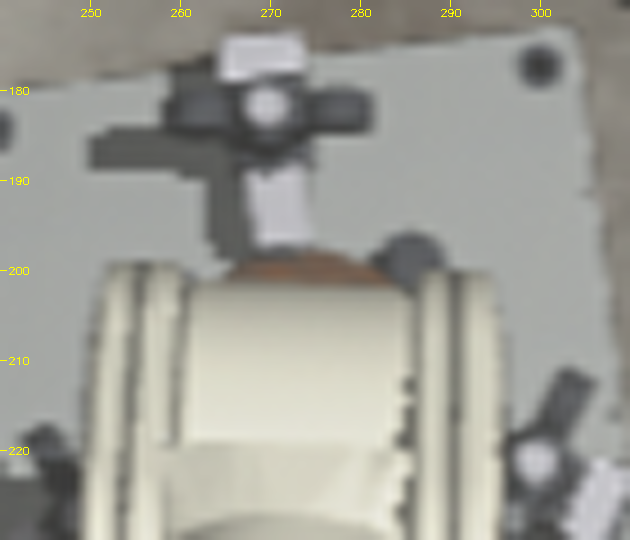

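```bash
python3 -m creep '[[255,[4,0,-1],0],[255,[12,0,-1],0],[255,[25,0,-1],0],[255,[40,0,-1],0],[255,[55,0,-1],0],[255,[70,0,-5],0],[255,[90,0,-15],0],[255,[115,0,-35],0],[255,[135,0,-55],0],[255,[145,0,-75],0],[255,[150,0,-95],0],[255,[150,0,-95],0]]'
python3 - <<'E'
from h import *
o=readout.get_obs(); print(w2f(o['tool_pos']),o['force'],o['tool_pos'])
crop('top','p5t',230,165,320,245,8)
crop('side','p5',240,180,330,260,8)
E
```

```text
clock: 29.15
tool_pos: [0.394, -0.0326, 0.1114]
ee_rot: [-0.064, 0.998, -0.007, 0.022]
force: [0.6, -0.6, 0.9]
gripper_width: 0.0002
[-2.013e+02  2.000e-01] [ 0.57669555 -0.5581591   0.89021617] [ 0.39399006 -0.03261464  0.11144666]
```

View pics/p5t.png

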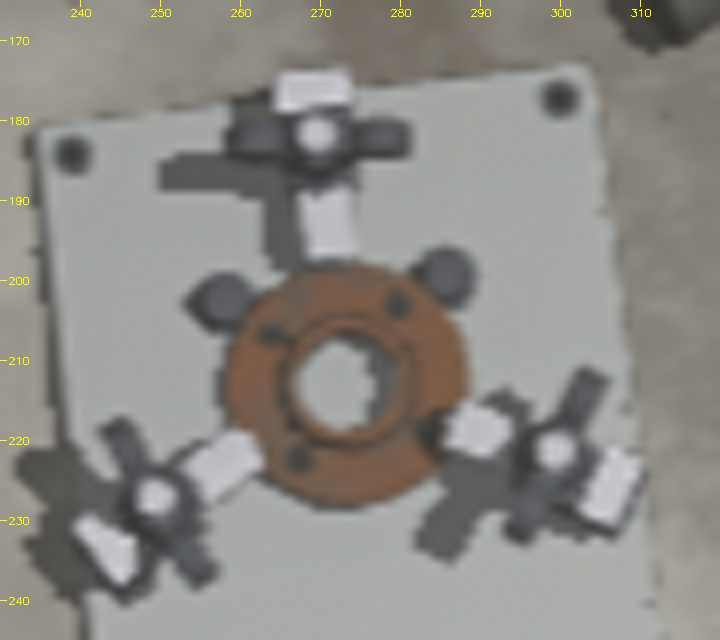

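View pics/p5.png

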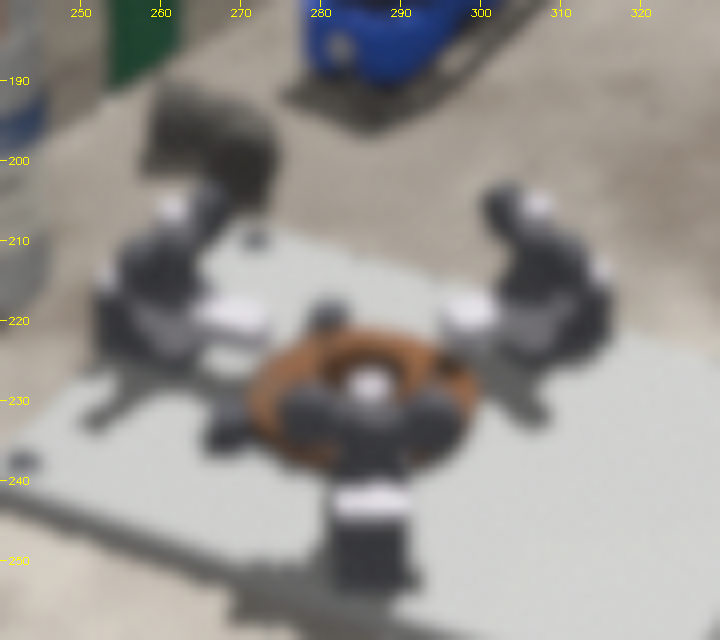

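```bash
python3 - <<'E'
from h import *
im=vision.grab_frame('top'); 
s=8
# segment rust
hsv=cv2.cvtColor(im,cv2.COLOR_RGB2HSV); m=((hsv[...,1]>90)&(hsv[...,0]<20)).astype(np.uint8)
m[:190]=0;m[235:]=0;m[:,:250]=0;m[:,295:]=0
cs,_=cv2.findContours(m,cv2.RETR_EXTERNAL,cv2.CHAIN_APPROX_NONE); c=max(cs,key=cv2.contourArea)[:,0]
W=np.array([w2f(pt('top',*p,.024)) for p in c])
print(len(c)); 
from scipy.optimize import least_squares
r=least_squares(lambda q:np.hypot(W[:,0]-q[0],W[:,1]-q[1])-43,[0,0],loss='soft_l1',f_scale=1.); print(r.x, np.abs(r.fun).mean())
r=least_squares(lambda q:np.hypot(W[:,0]-q[0],W[:,1]-q[1])-q[2],[0,0,43],loss='soft_l1',f_scale=1.); print(r.x)
g=cv2.cvtColor(im,cv2.COLOR_RGB2GRAY)
# pin dark blobs
for x0,y0 in((250,196),(278,193)):
    b=(g[y0:y0+14,x0:x0+15]<95)&(hsv[y0:y0+14,x0:x0+15,1]<70); ys,xs=np.nonzero(b); print(xs.mean()+x0,ys.mean()+y0,b.sum(), w2f(pt('top',xs.mean()+x0,ys.mean()+y0,.026)))
E
```

```text
35
[-14.17577858   6.78083968] 6.227231408698208
[  6.83201251 -29.00423428  13.39429759]
258.2549019607843 203.13725490196077 51 [31.5 37.8]
283.6363636363636 200.0 44 [ 31.8 -33.7]
```

```bash
python3 - <<'E'
from h import *
from scipy.optimize import least_squares
P=[(222,385),(467,385),(345,506),(345,263),(262,470),(430,470),(270,310),(430,310)]
W=np.array([w2f(pt('top',230+x/8,165+y/8,.022)) for x,y in P]); print(W)
for k in(0,1):
  r=least_squares(lambda q:np.hypot(W[:,0]-q[0],W[:,1]-q[1])-(q[2] if k else 43),[0,0,43],loss='soft_l1'); print(r.x,r.fun.round(1))
for x,y in((222,302),(447,278)): print(w2f(pt('top',230+x/8,165+y/8,.026)))
E
```

```text
[[  4.2  42.5]
 [ -6.  -42.5]
 [-43.    4.8]
 [ 41.8  -5.2]
 [-27.1  32.1]
 [-34.1 -26.1]
 [ 28.5  22.8]
 [ 21.8 -32.8]]
[-0.77536017 -0.08465886 43.        ] [-0.1 -0.3 -0.5 -0.1 -1.4 -0.7 -5.8 -3.3]
[-1.58614329 -0.28281179 41.67583596] [ 1.5  0.8  0.   2.  -0.4 -0.2 -3.8 -1.6]
[32.7 39.1]
[ 31.7 -40. ]
```

```bash
python3 - <<'E'
from h import *
print('pot base',pt('side',235,218,0), [proj('side',(.77,0,z)) for z in(0,.1,.2)])
print('top',pt('top',273,152,0),pt('top',273,125,.12))
for n,f in(('1',(78,0)),('2',(-39,-67.5)),('3',(-39,67.5))): print(n,f2w(f),proj('top',(*f2w(f),.08)))
def bar(a,b,z=.075):
    A=pt('top',230+a[0]/8,165+a[1]/8,z)[:2];B=pt('top',230+b[0]/8,165+b[1]/8,z)[:2];d=B-A; print(np.linalg.norm(d),'center',(A+B)/2,'ang',np.arctan2(d[1],d[0]),'normal',np.arctan2(-d[0],d[1]))
bar((228,138),(411,138)); bar((520,535),(595,375)); bar((205,580),(118,425))
plan((.6711,.0029,.12),3.1416)
E
```

```text
pot base [0.774114   0.01379063 0.        ] [array([238.79971296, 216.50983472]), array([237.23719221, 189.06553471]), array([235.54229479, 159.01597281])]
top [ 0.77263447 -0.00483519  0.        ] [ 0.81859631 -0.00605914  0.12      ]
1 [0.67105891 0.00287997] [269.33637346 181.88715277]
2 [ 0.56365706 -0.07903519] [299.44166025 221.63033184]
3 [0.54638404 0.05485522] [249.40612254 227.61026485]
0.06216502567621968 center [0.67095423 0.00135713] ang -1.5626920633494263 normal -3.133488390144323
0.05972866679301592 center [ 0.56357525 -0.07989902] ang -0.4317198078915837 normal -2.0025161346864806
0.06004072119027906 center [0.54637059 0.05307872] ang 0.5246663820506506 normal -1.046129944744246
[('shift_mm', array([-280.8,   -0.7,   -1.6])), ('turn', np.float64(-1.443), 'alt', np.float64(1.699))] p [ 0.3928 -0.0323  0.108 ] jawang 1.699 q6 -0.205 F [-0.2  0.6 -0.1] w -0.0002 t 29.3
```

```bash
python3 - <<'E'
from h import *
for z in(.15,.25,.35): print(z,pt('top',278,264,z), 'pot tip side', )
o,d=ray('side',222,133); 
for x in(.76,.80,.84): s=(x-o[0])/d[0]; print('brush',o+s*d)
crop('side','pot',180,110,300,230,5); crop('top','pott',240,110,310,170,9)
E
```

```text
0.15 [ 0.44850002 -0.02299269  0.15      ] pot tip side
0.25 [ 0.44614599 -0.0235267   0.25      ] pot tip side
0.35 [ 0.44379197 -0.0240607   0.35      ] pot tip side
brush [0.76       0.05897668 0.29959439]
brush [0.8        0.01737961 0.27825194]
brush [ 0.84       -0.02421745  0.25690948]
```

View pics/pot.png

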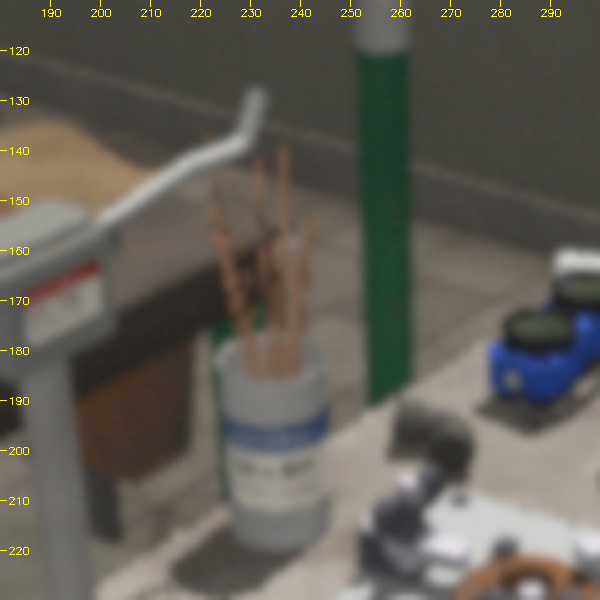

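View pics/pott.png

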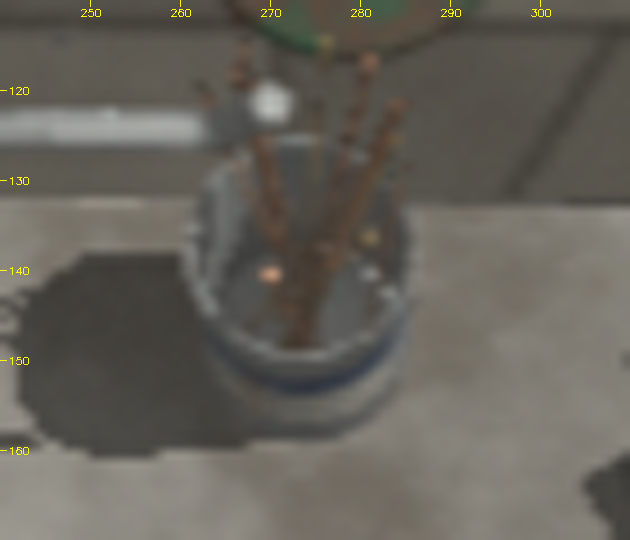

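```bash
python3 -m creep '[[130,[-15,0,-10],-0.11],[130,[-38,0,-13],-0.22],[130,[-62,0,-14],-0.33],[130,[-86,0,-14],-0.44],[130,[-110,0,-14],-0.55],[130,[-134,0,-14],-0.66],[130,[-158,0,-14],-0.77],[130,[-182,0,-14],-0.88],[130,[-206,0,-13],-0.99],[130,[-226,0,-12],-1.1],[130,[-244,0,-11],-1.21],[130,[-255,0,-10],-1.32]]'
python3 -m creep '[[130,[0,0,0],-0.05],[130,[0,0,0],-0.11],[130,[0,0,0],-0.11]]'
python3 - <<'E'
from h import *
plan((.671,.0022,.10),.008)
o=readout.get_obs();print(Rn.from_quat(o['ee_rot']).as_matrix()[:,2])
E
```

```text
clock: 30.4
tool_pos: [0.6457, 0.001, 0.1231]
ee_rot: [-0.665, 0.747, -0.015, 0.009]
force: [1.6, 0.5, 1.1]
gripper_width: 0.0419
clock: 30.65
tool_pos: [0.6454, 0.0012, 0.1204]
ee_rot: [-0.705, 0.709, -0.014, 0.007]
force: [1.5, 0.9, 0.1]
gripper_width: 0.0417
[('shift_mm', array([ -1.3, -24.9,  21.1])), ('turn', np.float64(-0.013), 'alt', np.float64(3.129))] p [0.6454 0.0012 0.1204] jawang 3.137 q6 -1.559 F [1.5 0.9 0.1] w 0.0417 t 30.65
[ 0.03010231 -0.0096275  -0.99950046]
```

```bash
python3 -m creep '[[130,[-1,-10,0],-0.01],[130,[-1.3,-20,5],-0.013],[130,[-1.3,-25,12],-0.013],[130,[-1.3,-25,20],-0.013],[130,[-1.3,-25,21],-0.013]]'
python3 - <<'E'
from h import *
plan((.671,.0022,.052),.008)
crop('side','w1a',225,160,325,250,6)
crop('top','w1at',230,150,320,240,6)
E
```

```text
clock: 31.07
tool_pos: [0.6694, 0.0022, 0.0969]
ee_rot: [0.71, -0.705, 0.012, -0.005]
force: [-0.2, 0.5, -0.8]
gripper_width: 0.0424
[('shift_mm', array([-0.4, -0.5, 44.9])), ('turn', np.float64(-0.001), 'alt', np.float64(3.141))] p [0.6694 0.0022 0.0969] jawang -3.134 q6 -1.57 F [-0.2  0.5 -0.8] w 0.0424 t 31.07
```

View pics/w1a.png

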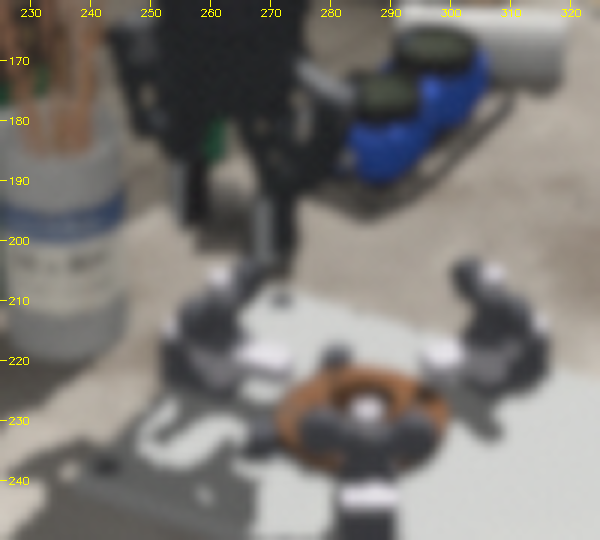

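View pics/w1at.png

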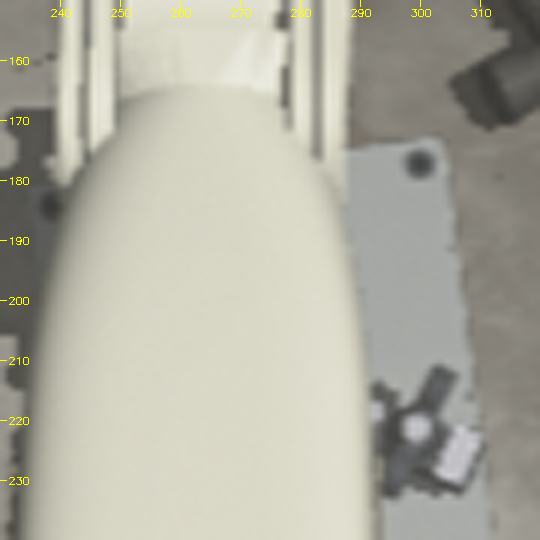

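```bash
python3 -m creep '[[130,[-0.4,-0.5,8],0],[130,[-0.4,-0.5,18],0],[130,[-0.4,-0.5,28],0],[130,[-0.4,-0.5,36],0],[130,[-0.4,-0.5,42],0],[130,[-0.4,-0.5,44],0],[130,[-0.4,-0.5,44],0]]'
python3 - <<'E'
from h import *
plan((.671,.0022,.052),.008)
crop('side','w1b',225,160,325,250,6)
E
```

```text
clock: 31.75
tool_pos: [0.6707, 0.0022, 0.0534]
ee_rot: [0.71, -0.704, 0.012, -0.005]
force: [-0.6, 0.3, 0.7]
gripper_width: 0.042
[('shift_mm', array([-0.1, -0.3,  1.4])), ('turn', np.float64(-0.001), 'alt', np.float64(3.141))] p [0.6707 0.0022 0.0534] jawang -3.134 q6 -1.571 F [-0.6  0.3  0.7] w 0.042 t 31.75
```

View pics/w1b.png

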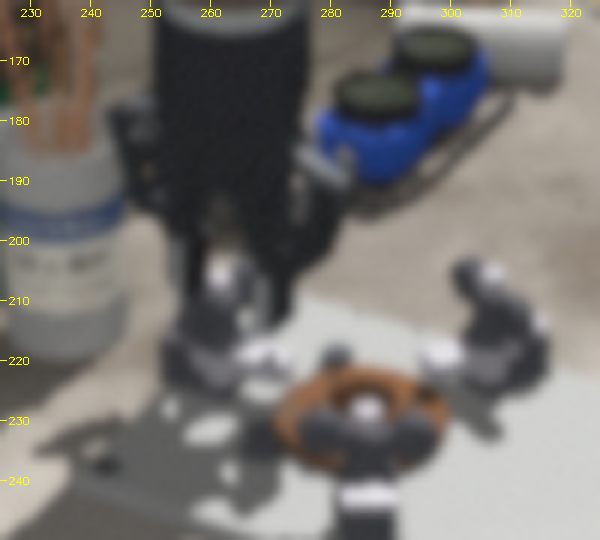

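```bash
python3 -m creep '[[255,[0,0,0],0],[255,[0,0,0],0],[255,[0,0,0],0],[255,[0,0,0],0],[255,[0,0,0],0]]'
python3 - <<'E'
from h import *
plan((.671,.0022,.052),-1.443)
E
```

```text
clock: 32.22
tool_pos: [0.6746, 0.0021, 0.0556]
ee_rot: [0.71, -0.704, 0.015, -0.008]
force: [7.7, -0.1, -2.7]
gripper_width: 0.0106
[('shift_mm', array([-0.2,  3.8,  3.4])), ('turn', np.float64(1.451), 'alt', np.float64(-1.691))] p [0.6746 0.0021 0.0556] jawang -3.134 q6 -1.571 F [ 7.7 -0.1 -2.7] w 0.0106 t 32.22
```

```bash
python3 -m creep '[[255,[0,0,0.2],0.12],[255,[0,0,0.4],0.24],[255,[0,0,0.6],0.36],[255,[0,0,0.8],0.48],[255,[0,0,1],0.6],[255,[0,0,1.2],0.72],[255,[0,0,1.4],0.84],[255,[0,0,1.6],0.96],[255,[0,0,1.8],1.08],[255,[0,0,2],1.2],[255,[0,0,2.2],1.32],[255,[0,0,2.4],1.44]]'
python3 - <<'E'
from h import *
plan((.671,.0022,.052),-1.443); print(readout.get_obs()['ft_torque'])
E
```

```text
clock: 33.22
tool_pos: [0.6724, 0.0043, 0.0531]
ee_rot: [-0.067, 0.998, -0.004, 0.014]
force: [-3.8, 5.4, 2.4]
gripper_width: 0.011
[('shift_mm', array([ 1.7, -1.9,  1.1])), ('turn', np.float64(0.006), 'alt', np.float64(-3.135))] p [0.6724 0.0043 0.0531] jawang 1.705 q6 -0.125 F [-3.8  5.4  2.4] w 0.011 t 33.22
[1.12723764 1.61984318 0.11548188]
```

```bash
python3 -m creep '[[255,[0,0,0],0.006],[255,[0,0,0],0.006],[130,[0,0,0],0.006],[130,[0,0,0],0.006],[130,[0,0,0],0.006],[130,[0,0,-15],0.006],[130,[0,0,-35],0.006],[130,[0,0,-55],0.006],[130,[0,0,-70],0.006],[130,[0,0,-70],0.006]]'
python3 - <<'E'
from h import *
plan((.5672,-.077,.12),1.139)
o=readout.get_obs();print(Rn.from_quat(o['ee_rot']).as_matrix()[:,2])
crop('side','w1c',225,160,325,250,6)
E
```

```text
clock: 34.05
tool_pos: [0.673, 0.0046, 0.1279]
ee_rot: [-0.064, 0.998, -0.004, 0.018]
force: [1.0, 0.4, 0.7]
gripper_width: 0.0417
[('shift_mm', array([115.7, -67.2,   4.4])), ('turn', np.float64(0.56), 'alt', np.float64(-2.581))] p [0.673  0.0046 0.1279] jawang 1.699 q6 -0.119 F [1.  0.4 0.7] w 0.0417 t 34.05
[ 0.03690844 -0.00582754 -0.99930166]
```

View pics/w1c.png

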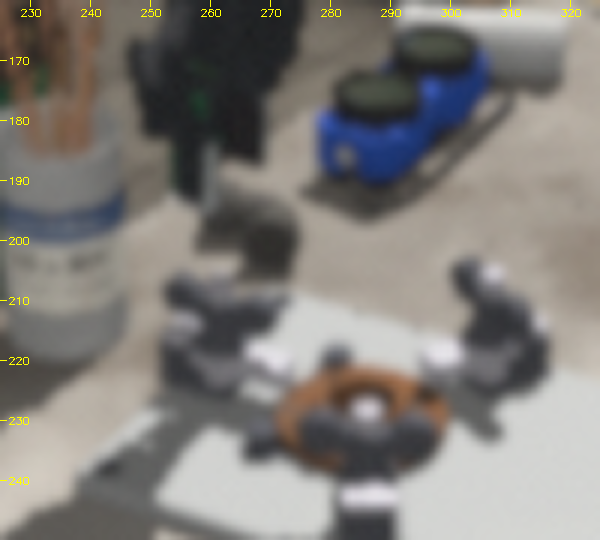

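```bash
python3 -m creep '[[130,[15,-9,0],0.1],[130,[35,-20,0],0.2],[130,[55,-32,0],0.3],[130,[75,-44,0],0.4],[130,[95,-55,2],0.5],[130,[108,-63,3],0.56],[130,[115,-67,4],0.56],[130,[115.7,-67.2,4],0.56],[130,[115.7,-67.2,4],0.56]]'
python3 - <<'E'
from h import *
plan((.5672,-.077,.053),1.139)
o=readout.get_obs();print(Rn.from_quat(o['ee_rot']).as_matrix()[:,2])
crop('side','w2a',265,150,365,240,6)
E
```

```text
clock: 34.85
tool_pos: [0.5661, -0.077, 0.1179]
ee_rot: [0.214, 0.977, 0.001, 0.017]
force: [-0.5, 0.1, 0.3]
gripper_width: 0.0419
[('shift_mm', array([ 1.1, -0.1, 64.9])), ('turn', np.float64(0.001), 'alt', np.float64(-3.14))] p [ 0.5661 -0.077   0.1179] jawang 1.14 q6 0.296 F [-0.5  0.1  0.3] w 0.0419 t 34.85
[ 0.03364883 -0.00543098 -0.99941896]
```

View pics/w2a.png

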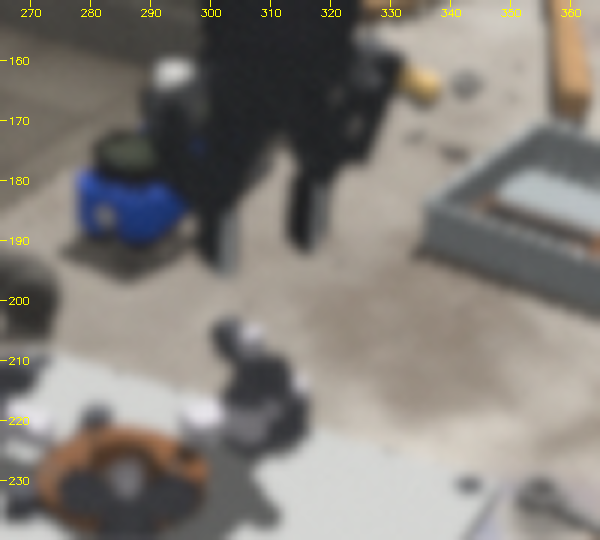

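```bash
python3 - <<'E'
from h import *
print(proj('side',(.5661,-.077,.118)),proj('side',(.5672,-.077,.08)),proj('side',(.5637,-.079,.08)))
E
```

```text
[307.53658436 193.16645951] [306.60396328 204.22136054] [307.96136818 204.2974397 ]
```

Stud 2 is seen at about (307,205), which agrees with the projected target. Descending.

```bash
python3 -m creep '[[130,[1,0,10],0],[130,[1,0,24],0],[130,[1,0,38],0],[130,[1,0,50],0],[130,[1,0,58],0],[130,[1,0,63],0],[130,[1,0,64.5],0],[130,[1,0,64.5],0]]'
python3 - <<'E'
from h import *
plan((.5672,-.077,.053),1.139)
crop('side','w2b',265,150,365,240,6)
E
```

```text
clock: 35.57
tool_pos: [0.5681, -0.0763, 0.0533]
ee_rot: [0.213, 0.977, 0.001, 0.017]
force: [0.1, 0.6, -0.4]
gripper_width: 0.0417
[('shift_mm', array([ 0.6, -1. ,  0.2])), ('turn', np.float64(0.002), 'alt', np.float64(-3.139))] p [ 0.5681 -0.0763  0.0533] jawang 1.141 q6 0.296 F [ 0.1  0.6 -0.4] w 0.0417 t 35.57
```

View pics/w2b.png

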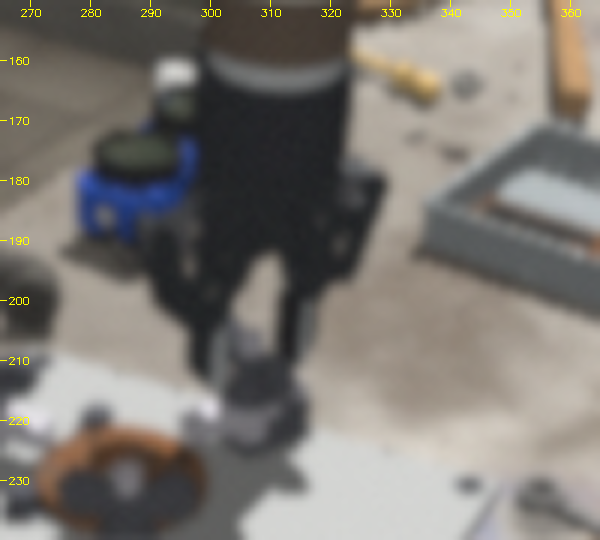

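```bash
python3 -m creep '[[255,[0.5,-1,0],0],[255,[0.5,-1,0],0],[255,[0.5,-1,0],0],[255,[0.5,-1,0],0],[255,[0.5,-1,0],0]]'
python3 - <<'E'
from h import *
plan((.5672,-.077,.053),1.178-1.571)
E
```

```text
clock: 36.03
tool_pos: [0.5682, -0.0772, 0.0548]
ee_rot: [0.213, 0.977, 0.001, 0.019]
force: [-1.3, 1.5, 4.4]
gripper_width: 0.0105
[('shift_mm', array([ 1.1, -0.3,  1.8])), ('turn', np.float64(1.534), 'alt', np.float64(-1.607))] p [ 0.5682 -0.0772  0.0548] jawang 1.141 q6 0.295 F [-1.3  1.5  4.4] w 0.0105 t 36.03
```

```bash
python3 -m creep '[[255,[0,0,0.2],0.12],[255,[0,0,0.4],0.24],[255,[0,0,0.6],0.36],[255,[0,0,0.8],0.48],[255,[0,0,1],0.6],[255,[0,0,1.2],0.72],[255,[0,0,1.4],0.84],[255,[0,0,1.6],0.96],[255,[0,0,1.8],1.08],[255,[0,0,2],1.2],[255,[0,0,2.2],1.32],[255,[0,0,2.4],1.44]]'
python3 - <<'E'
from h import *
plan((.5672,-.077,.053),1.178-1.571); print(readout.get_obs()['ft_torque'])
E
```

```text
clock: 37.03
tool_pos: [0.567, -0.0776, 0.0525]
ee_rot: [0.806, 0.592, 0.012, 0.013]
force: [-1.3, 0.1, 5.2]
gripper_width: 0.0107
[('shift_mm', array([ 0.6, -0. , -0.5])), ('turn', np.float64(0.088), 'alt', np.float64(-3.053))] p [ 0.567  -0.0776  0.0525] jawang -0.305 q6 1.741 F [-1.3  0.1  5.2] w 0.0107 t 37.03
[-0.42148938  1.2168629   0.03541185]
```

```bash
python3 -m creep '[[255,[0,0,0],0.06],[255,[0,0,0],0.09],[255,[0,0,0],0.09],[130,[0,0,0],0.09],[130,[0,0,0],0.09],[130,[0,0,0],0.09],[130,[0,0,-15],0.09],[130,[0,0,-35],0.09],[130,[0,0,-55],0.09],[130,[0,0,-70],0.09],[130,[0,0,-70],0.09]]'
python3 - <<'E'
from h import *
plan((.5499,.0565,.12),-1.046)
o=readout.get_obs();print(Rn.from_quat(o['ee_rot']).as_matrix()[:,2])
crop('side','w2c',265,150,365,240,6)
E
```

```text
clock: 37.95
tool_pos: [0.567, -0.0776, 0.1262]
ee_rot: [0.832, 0.555, 0.015, 0.015]
force: [0.8, 0.3, 0.7]
gripper_width: 0.042
[('shift_mm', array([117.1, -67.5,   4.4])), ('turn', np.float64(0.651), 'alt', np.float64(-2.49))] p [ 0.567  -0.0776  0.1262] jawang -0.395 q6 1.831 F [0.8 0.3 0.7] w 0.042 t 37.95
[ 0.04098197 -0.00794264 -0.99912832]
```

View pics/w2c.png

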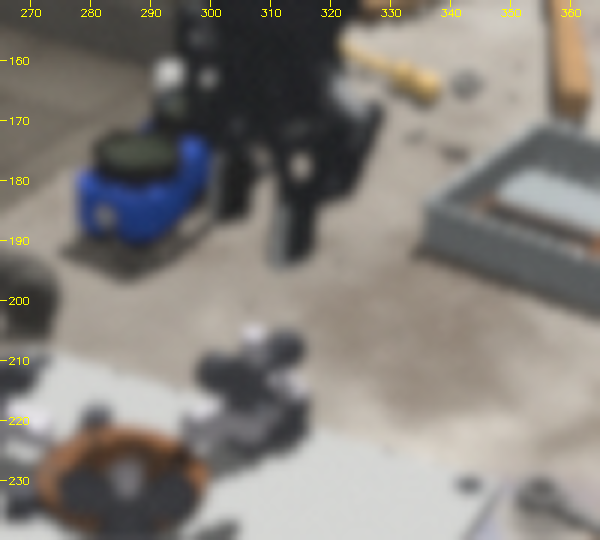

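```bash
python3 -m creep '[[130,[10,-6,0],-0.12],[130,[22,-13,0],-0.24],[130,[36,-21,0],-0.36],[130,[50,-29,0],-0.48],[130,[64,-37,0],-0.6],[130,[76,-44,1],-0.72],[130,[88,-51,2],-0.84],[130,[98,-56,2],-0.96],[130,[106,-61,3],-1.08],[130,[112,-64,4],-1.2],[130,[116,-67,4],-1.32],[130,[117,-67.5,4],-1.44]]'
python3 - <<'E'
from h import *
plan((.5499,.0565,.12),-1.046)
E
```

```text
clock: 39.0
tool_pos: [0.5476, 0.0572, 0.1168]
ee_rot: [0.256, 0.966, 0.001, 0.018]
force: [0.1, 0.0, -0.6]
gripper_width: 0.0418
[('shift_mm', array([-2.4,  0.6, -3.1])), ('turn', np.float64(-1.043), 'alt', np.float64(2.099))] p [0.5476 0.0572 0.1168] jawang 1.053 q6 0.628 F [ 0.1  0.  -0.6] w 0.0418 t 39.0
```

```bash
python3 -m creep '[[130,[-1,0.6,0],-0.12],[130,[-2.4,0.6,0],-0.24],[130,[-2.4,0.6,0],-0.36],[130,[-2.4,0.6,0],-0.48],[130,[-2.4,0.6,0],-0.6],[130,[-2.4,0.6,0],-0.72],[130,[-2.4,0.6,0],-0.84],[130,[-2.4,0.6,0],-0.96],[130,[-2.4,0.6,0],-1.043],[130,[-2.4,0.6,0],-1.043],[130,[-2.4,0.6,0],-1.043]]'
python3 - <<'E'
from h import *
plan((.5499,.0565,.053),-1.046)
crop('side','w3a',235,170,335,260,6)
p=readout.get_obs()['tool_pos']; print(proj('side',p),proj('side',(.5499,.0565,.08)))
E
```

```text
clock: 39.92
tool_pos: [0.5492, 0.0564, 0.1156]
ee_rot: [-0.258, 0.966, -0.008, 0.015]
force: [0.2, 0.7, 1.0]
gripper_width: 0.042
[('shift_mm', array([ 0.9,  1.2, 62.6])), ('turn', np.float64(-0.002), 'alt', np.float64(3.139))] p [0.5492 0.0564 0.1156] jawang 2.093 q6 -0.414 F [0.2 0.7 1. ] w 0.042 t 39.92
[286.53634899 215.59770976] [286.11154209 226.68602872]
```

View pics/w3a.png

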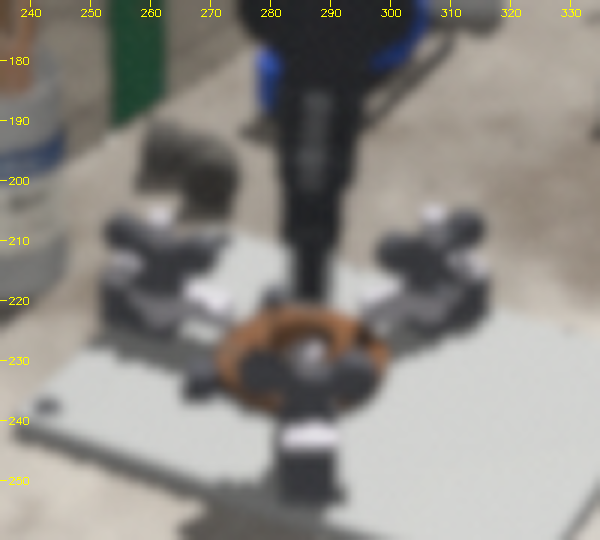

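```bash
python3 -m creep '[[130,[1,1,10],0],[130,[1,1,24],0],[130,[1,1,38],0],[130,[1,1,50],0],[130,[1,1,57],0],[130,[1,1,61],0],[130,[1,1,62],0],[130,[1,1,62],0]]'
python3 - <<'E'
from h import *
plan((.5499,.0565,.053),-1.046)
crop('side','w3b',235,170,335,260,6)
E
```

```text
clock: 40.63
tool_pos: [0.5501, 0.0563, 0.0538]
ee_rot: [-0.258, 0.966, -0.008, 0.015]
force: [0.2, -0.5, 0.3]
gripper_width: 0.0416
[('shift_mm', array([0.1, 0.3, 0.8])), ('turn', np.float64(-0.003), 'alt', np.float64(3.139))] p [0.5501 0.0563 0.0538] jawang 2.093 q6 -0.414 F [ 0.2 -0.5  0.3] w 0.0416 t 40.63
```

View pics/w3b.png

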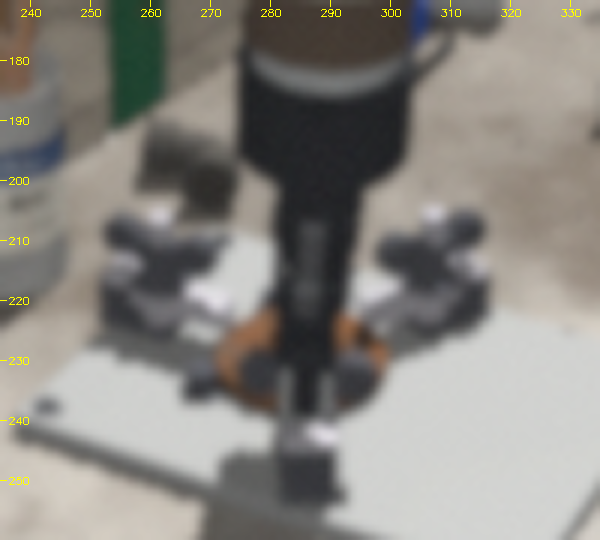

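```bash
python3 -m creep '[[255,[0,0,0],0],[255,[0,0,0],0],[255,[0,0,0],0],[255,[0,0,0],0],[255,[0,0,0],0]]'
python3 - <<'E'
from h import *
plan((.5499,.0565,.053),-.922-1.571)
E
```

```text
clock: 41.1
tool_pos: [0.5507, 0.0572, 0.0552]
ee_rot: [-0.259, 0.966, -0.007, 0.016]
force: [-2.7, 2.7, 5.0]
gripper_width: 0.0105
[('shift_mm', array([ 1.1, -0.2,  2.2])), ('turn', np.float64(1.445), 'alt', np.float64(-1.697))] p [0.5507 0.0572 0.0552] jawang 2.094 q6 -0.414 F [-2.7  2.7  5. ] w 0.0105 t 41.1
```

```bash
python3 -m creep '[[255,[0,0,0.2],0.12],[255,[0,0,0.4],0.24],[255,[0,0,0.6],0.36],[255,[0,0,0.8],0.48],[255,[0,0,1],0.6],[255,[0,0,1.2],0.72],[255,[0,0,1.4],0.84],[255,[0,0,1.6],0.96],[255,[0,0,1.8],1.08],[255,[0,0,2],1.2],[255,[0,0,2.2],1.32],[255,[0,0,2.4],1.445]]'
python3 - <<'E'
from h import *
plan((.5499,.0565,.053),-.922-1.571)
E
```

```text
clock: 42.1
tool_pos: [0.5503, 0.0569, 0.0529]
ee_rot: [0.447, 0.894, 0.005, 0.017]
force: [3.3, 0.5, -4.9]
gripper_width: 0.0106
[('shift_mm', array([-0.1, -0.6, -0.1])), ('turn', np.float64(-0.005), 'alt', np.float64(3.137))] p [0.5503 0.0569 0.0529] jawang 0.644 q6 1.036 F [ 3.3  0.5 -4.9] w 0.0106 t 42.1
```

```bash
python3 -m creep '[[255,[0,0,0],0],[255,[0,0,0],0],[130,[0,0,0],0],[130,[0,0,0],0],[130,[0,0,0],0],[130,[0,0,-15],0],[130,[0,0,-35],0],[130,[0,0,-55],0],[130,[0,0,-70],0],[130,[0,0,-70],0]]'
python3 - <<'E'
from h import *
plan((.674,.005,.12),-1.443)
crop('side','w3c',235,170,335,260,6)
crop('top','w3ct',230,165,320,245,8)
E
```

```text
clock: 42.93
tool_pos: [0.5504, 0.0575, 0.1265]
ee_rot: [0.447, 0.894, 0.006, 0.02]
force: [-0.2, -0.1, -0.7]
gripper_width: 0.0418
[('shift_mm', array([-115.9,   67.1,   12. ])), ('turn', np.float64(-1.054), 'alt', np.float64(2.087))] p [0.5504 0.0575 0.1265] jawang 0.644 q6 1.037 F [-0.2 -0.1 -0.7] w 0.0418 t 42.93
```

View pics/w3c.png

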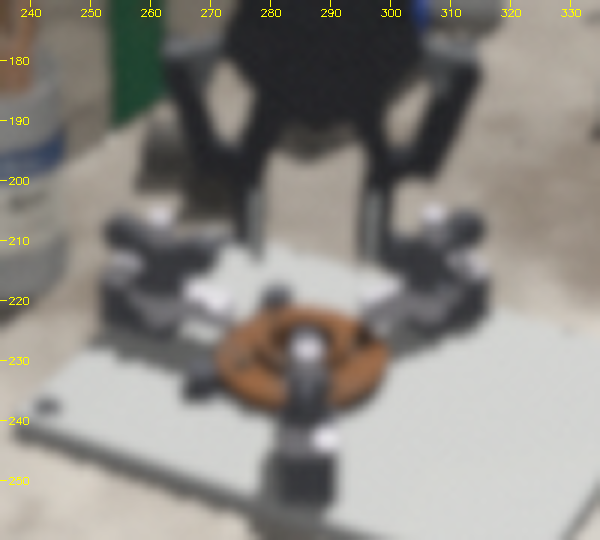

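View pics/w3ct.png

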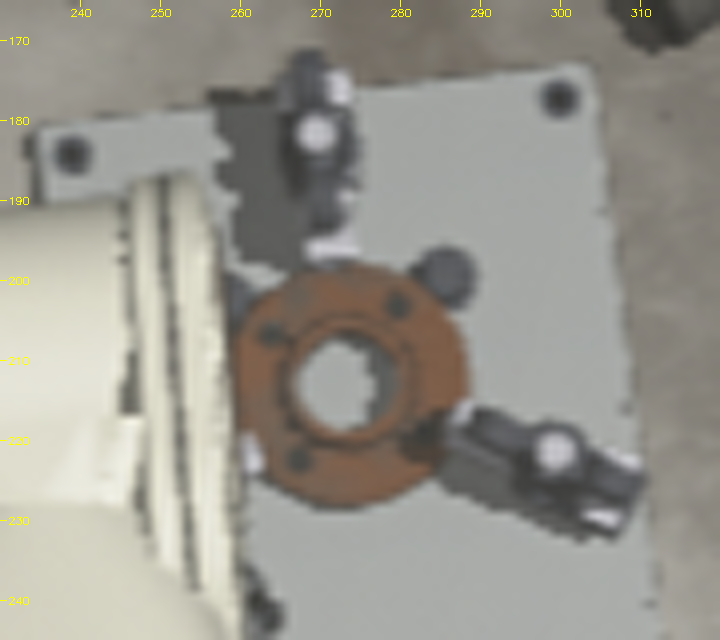

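```bash
python3 -m creep '[[130,[-12,7,0],-0.12],[130,[-26,15,0],-0.24],[130,[-42,24,0],-0.36],[130,[-58,34,0],-0.48],[130,[-74,43,2],-0.6],[130,[-88,51,4],-0.72],[130,[-100,58,6],-0.84],[130,[-109,63,8],-0.96],[130,[-114,66,10],-1.054],[130,[-116,67,12],-1.054],[130,[-116,67,12],-1.054],[130,[-116,67,12],-1.054]]'
python3 - <<'E'
from h import *
plan((.6735,.005,.052),-1.443)
crop('side','w1d',225,150,325,240,6)
E
```

```text
clock: 44.03
tool_pos: [0.6708, 0.0046, 0.1145]
ee_rot: [-0.062, 0.998, -0.005, 0.016]
force: [-1.0, 0.0, -0.1]
gripper_width: 0.0417
[('shift_mm', array([-0.7,  0.7, 62.6])), ('turn', np.float64(-0.003), 'alt', np.float64(3.138))] p [0.6708 0.0046 0.1145] jawang 1.695 q6 -0.115 F [-1.   0.  -0.1] w 0.0417 t 44.03
```

View pics/w1d.png

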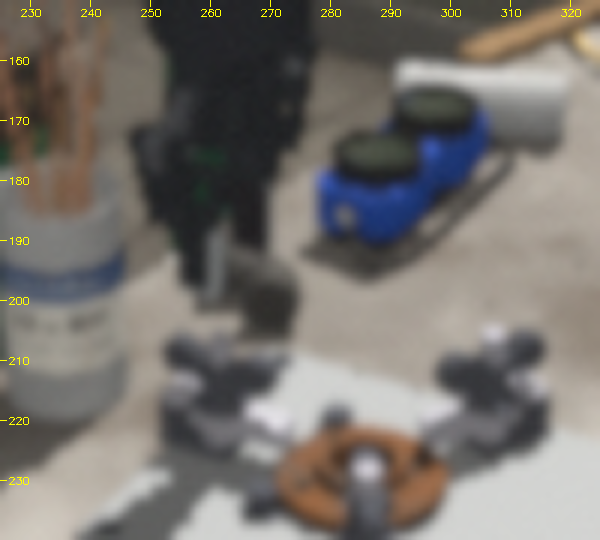

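```bash
python3 -m creep '[[130,[-0.7,0.7,10],0],[130,[-0.7,0.7,24],0],[130,[-0.7,0.7,38],0],[130,[-0.7,0.7,50],0],[130,[-0.7,0.7,57],0],[130,[-0.7,0.7,61],0],[130,[-0.7,0.7,62],0],[130,[-0.7,0.7,62],0]]'
python3 - <<'E'
from h import *
plan((.6735,.005,.052),-1.443)
crop('side','w1e',225,150,325,240,6)
E
```

```text
clock: 44.75
tool_pos: [0.6738, 0.0052, 0.0532]
ee_rot: [-0.063, 0.998, -0.005, 0.017]
force: [0.2, 0.0, 0.7]
gripper_width: 0.0419
[('shift_mm', array([ 0.4, -0.1,  1.2])), ('turn', np.float64(-0.003), 'alt', np.float64(3.139))] p [0.6738 0.0052 0.0532] jawang 1.696 q6 -0.114 F [0.2 0.  0.7] w 0.0419 t 44.75
```

View pics/w1e.png

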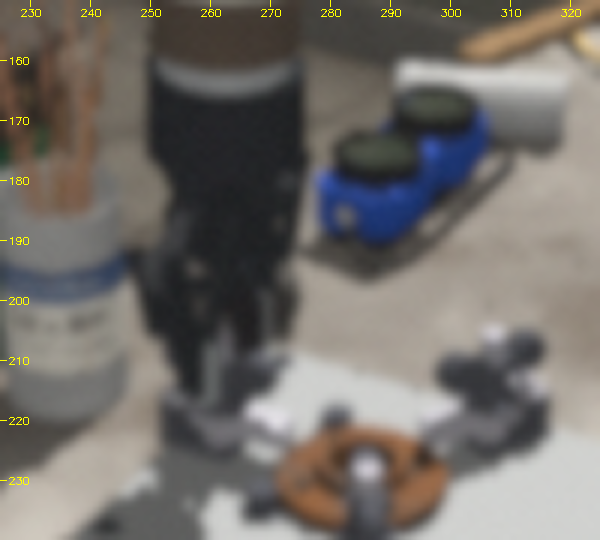

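```bash
python3 -m creep '[[255,[0,0,1],0],[255,[0,0,1],0],[255,[0,0,1],0],[255,[0,0,1],0],[255,[0,0,1],0]]'
python3 - <<'E'
from h import *
plan((.6735,.005,.052),.128)
E
```

```text
clock: 45.22
tool_pos: [0.6748, 0.0049, 0.0537]
ee_rot: [-0.062, 0.998, -0.005, 0.018]
force: [-0.6, -1.5, 4.1]
gripper_width: 0.0102
[('shift_mm', array([1.3, 0.3, 1.6])), ('turn', np.float64(1.568), 'alt', np.float64(-1.574))] p [0.6748 0.0049 0.0537] jawang 1.696 q6 -0.115 F [-0.6 -1.5  4.1] w 0.0102 t 45.22
```

```bash
python3 -m creep '[[255,[0,0,0.2],0.12],[255,[0,0,0.4],0.24],[255,[0,0,0.6],0.36],[255,[0,0,0.8],0.48],[255,[0,0,1],0.6],[255,[0,0,1.2],0.72],[255,[0,0,1.4],0.84],[255,[0,0,1.6],0.96],[255,[0,0,1.8],1.08],[255,[0,0,2],1.2],[255,[0,0,2.2],1.32],[255,[0,0,2.4],1.44]]'
python3 - <<'E'
from h import *
plan((.6735,.005,.052),.128); print(readout.get_obs()['ft_torque'])
crop('side','w1f',225,150,325,240,6)
E
```

```text
clock: 46.22
tool_pos: [0.6748, 0.0049, 0.0516]
ee_rot: [0.613, 0.79, 0.008, 0.017]
force: [0.3, 0.9, 3.1]
gripper_width: 0.0104
[('shift_mm', array([ 0.4, -1.3, -0.5])), ('turn', np.float64(0.123), 'alt', np.float64(-3.019))] p [0.6748 0.0049 0.0516] jawang 0.251 q6 1.331 F [0.3 0.9 3.1] w 0.0104 t 46.22
[-0.38177349  0.6174351   0.18874543]
```

View pics/w1f.png

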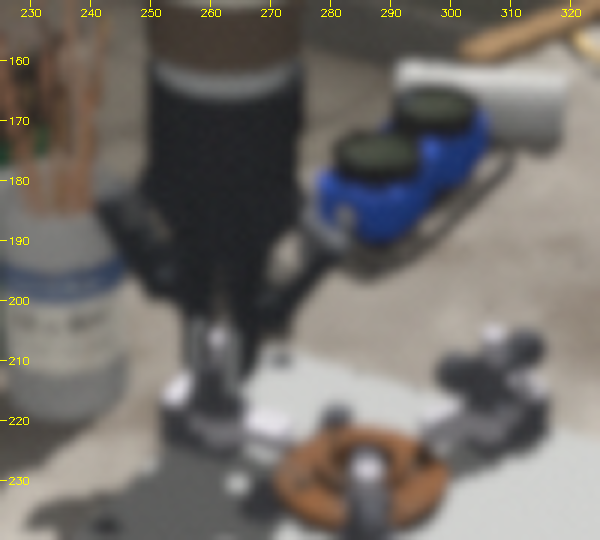

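```bash
python3 -m creep '[[255,[0,0,0],0.08],[255,[0,0,0.2],0.13],[255,[0,0,0.2],0.13],[255,[0,0,0.2],0.13],[130,[0,0,0.2],0.13],[130,[0,0,0.2],0.13],[130,[0,0,0],0.13],[130,[0,0,-15],0.13],[130,[0,0,-35],0.13],[130,[0,0,-55],0.13],[130,[0,0,-70],0.13],[130,[0,0,-72],0.13]]'
python3 - <<'E'
from h import *
plan((.5672,-.077,.12),1.178-1.571)
crop('side','w1g',225,150,325,240,6)
E
```

```text
clock: 47.27
tool_pos: [0.6742, 0.0055, 0.1274]
ee_rot: [0.664, 0.747, 0.011, 0.019]
force: [0.4, 0.3, 0.6]
gripper_width: 0.0419
[('shift_mm', array([ -69.3, -116.1,    3.4])), ('turn', np.float64(0.511), 'alt', np.float64(-2.631))] p [0.6742 0.0055 0.1274] jawang 0.118 q6 1.465 F [0.4 0.3 0.6] w 0.0419 t 47.27
```

View pics/w1g.png

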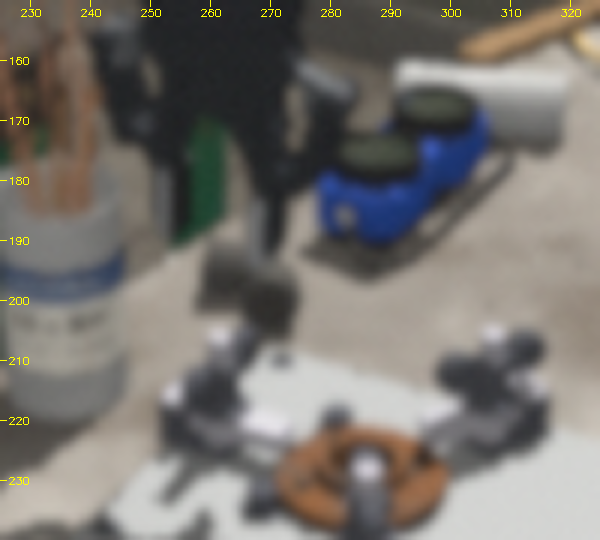

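```bash
python3 -m creep '[[130,[-6,-10,0],-0.12],[130,[-13,-22,0],-0.24],[130,[-21,-35,0],-0.36],[130,[-29,-49,0],-0.48],[130,[-37,-63,0],-0.6],[130,[-45,-76,0],-0.72],[130,[-52,-88,0],-0.84],[130,[-58,-98,0],-0.96],[130,[-63,-106,0],-1.08],[130,[-67,-112,0],-1.2],[130,[-69,-115,0],-1.32],[130,[-69.3,-116,0],-1.44]]'
python3 - <<'E'
from h import *
plan((.567,-.0775,.12),1.178-1.571)
E
```

```text
clock: 48.32
tool_pos: [0.5649, -0.0774, 0.1206]
ee_rot: [0.004, 1.0, -0.004, 0.019]
force: [-0.8, -0.4, 1.2]
gripper_width: 0.0418
[('shift_mm', array([-2.1, -0.1,  0.7])), ('turn', np.float64(-1.186), 'alt', np.float64(1.955))] p [ 0.5649 -0.0774  0.1206] jawang 1.562 q6 -0.127 F [-0.8 -0.4  1.2] w 0.0418 t 48.32
```

```bash
python3 -m creep '[[130,[-2,0,0],-0.12],[130,[-2,0,0],-0.24],[130,[-2,0,0],-0.36],[130,[-2,0,0],-0.48],[130,[-2,0,0],-0.6],[130,[-2,0,0],-0.72],[130,[-2,0,0],-0.84],[130,[-2,0,0],-0.96],[130,[-2,0,0],-1.08],[130,[-2,0,0],-1.186],[130,[-2,0,0],-1.186],[130,[-2,0,0],-1.186]]'
python3 - <<'E'
from h import *
plan((.5675,-.0775,.052),1.178-1.571)
crop('side','w2d',265,150,365,240,6)
E
```

```text
clock: 49.32
tool_pos: [0.5661, -0.0773, 0.1194]
ee_rot: [-0.554, 0.832, -0.013, 0.013]
force: [-0.3, -0.1, 0.5]
gripper_width: 0.0419
[('shift_mm', array([ 0.1,  1.1, 67.5])), ('turn', np.float64(-0.003), 'alt', np.float64(3.139))] p [ 0.5661 -0.0773  0.1194] jawang 2.746 q6 -1.31 F [-0.3 -0.1  0.5] w 0.0419 t 49.32
```

View pics/w2d.png

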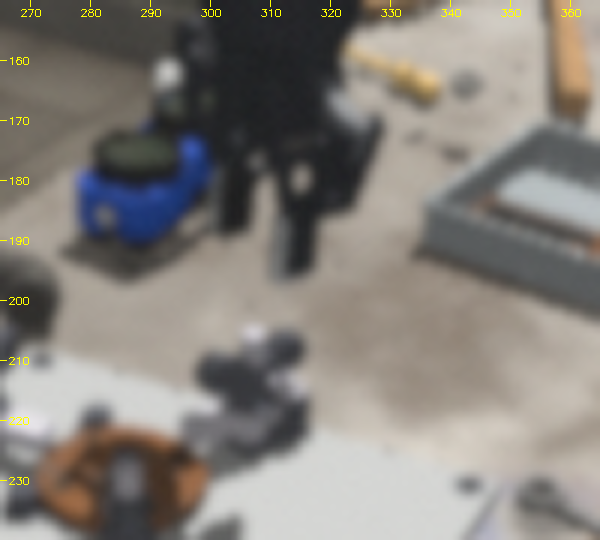

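```bash
python3 -m creep '[[130,[0,1,10],0],[130,[0,1,24],0],[130,[0,1,38],0],[130,[0,1,51],0],[130,[0,1,60],0],[130,[0,1,65],0],[130,[0,1,67],0],[130,[0,1,67],0]]'
python3 - <<'E'
from h import *
plan((.5675,-.0775,.052),1.178-1.571)
crop('side','w2e',265,150,365,240,6)
E
```

```text
clock: 50.03
tool_pos: [0.5675, -0.0774, 0.0522]
ee_rot: [-0.554, 0.832, -0.013, 0.013]
force: [-0.7, -0.1, 0.2]
gripper_width: 0.0416
[('shift_mm', array([ 0.1, -0. ,  0.2])), ('turn', np.float64(-0.003), 'alt', np.float64(3.139))] p [ 0.5675 -0.0774  0.0522] jawang 2.746 q6 -1.31 F [-0.7 -0.1  0.2] w 0.0416 t 50.03
```

View pics/w2e.png

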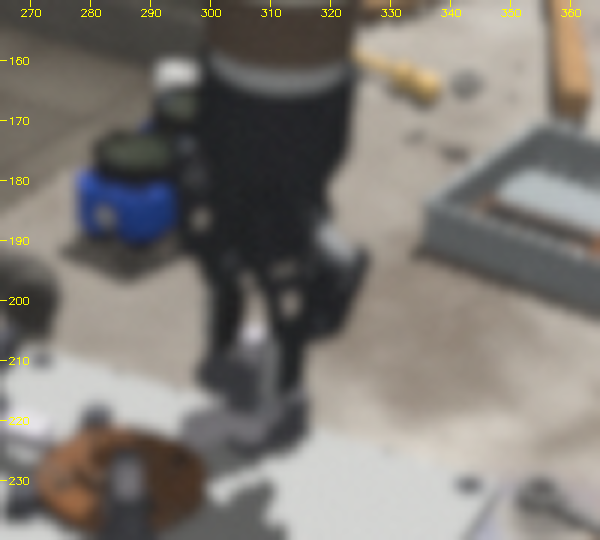

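```bash
python3 -m creep '[[255,[0,0,0],0],[255,[0,0,0],0],[255,[0,0,0],0],[255,[0,0,0],0],[255,[0,0,0],0]]'
python3 - <<'E'
from h import *
plan((.5675,-.0775,.052),1.178)
E
python3 -m creep '[[255,[0,0,0.2],0.12],[255,[0,0,0.4],0.24],[255,[0,0,0.6],0.36],[255,[0,0,0.8],0.48],[255,[0,0,1],0.6],[255,[0,0,1.2],0.72],[255,[0,0,1.4],0.84],[255,[0,0,1.6],0.96],[255,[0,0,1.8],1.08],[255,[0,0,2],1.2],[255,[0,0,2.2],1.32],[255,[0,0,2.4],1.44]]'
python3 - <<'E'
from h import *
plan((.5675,-.0775,.052),1.178)
crop('side','w2f',265,150,365,240,6)
E
```

```text
clock: 50.5
tool_pos: [0.5674, -0.077, 0.0538]
ee_rot: [-0.554, 0.832, -0.013, 0.013]
force: [-2.1, 1.1, 5.0]
gripper_width: 0.0104
[('shift_mm', array([ 0.4, -0.2,  1.8])), ('turn', np.float64(1.568), 'alt', np.float64(-1.574))] p [ 0.5674 -0.077   0.0538] jawang 2.746 q6 -1.31 F [-2.1  1.1  5. ] w 0.0104 t 50.5
clock: 51.5
tool_pos: [0.5669, -0.077, 0.0517]
ee_rot: [0.135, 0.991, -0.001, 0.018]
force: [-0.5, -0.1, 0.9]
gripper_width: 0.0104
[('shift_mm', array([-0.7, -0.3, -0.3])), ('turn', np.float64(0.123), 'alt', np.float64(-3.019))] p [ 0.5669 -0.077   0.0517] jawang 1.301 q6 0.136 F [-0.5 -0.1  0.9] w 0.0104 t 51.5
```

View pics/w2f.png

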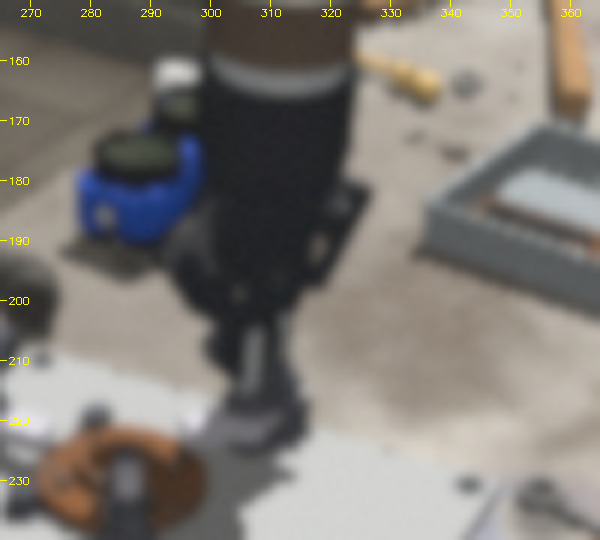

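```bash
python3 -m creep '[[255,[0,0,0],0.08],[255,[0,0,0.2],0.13],[255,[0,0,0.2],0.13],[255,[0,0,0.2],0.13],[130,[0,0,0.2],0.13],[130,[0,0,0.2],0.13],[130,[0,0,0],0.13],[130,[0,0,-15],0.13],[130,[0,0,-35],0.13],[130,[0,0,-55],0.13],[130,[0,0,-70],0.13],[130,[0,0,-72],0.13]]'
python3 - <<'E'
from h import *
plan((.5502,.057,.12),-.922-1.571)
crop('side','w2g',265,150,365,240,6)
E
```

```text
clock: 52.55
tool_pos: [0.5668, -0.0768, 0.1273]
ee_rot: [0.2, 0.98, 0.001, 0.021]
force: [1.5, 0.0, 0.4]
gripper_width: 0.0419
[('shift_mm', array([ 68.1, 116.5,   5.6])), ('turn', np.float64(0.519), 'alt', np.float64(-2.622))] p [ 0.5668 -0.0768  0.1273] jawang 1.168 q6 0.269 F [1.5 0.  0.4] w 0.0419 t 52.55
```

View pics/w2g.png

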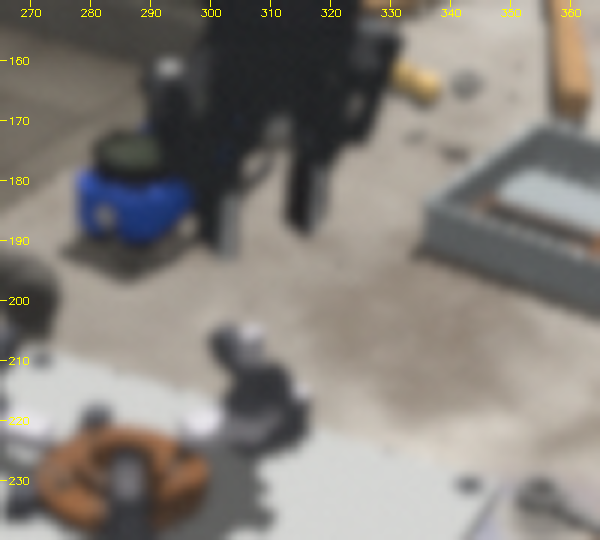

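```bash
python3 -m creep '[[130,[7,12,0],0.06],[130,[16,27,0],0.14],[130,[26,44,0],0.22],[130,[36,61,0],0.3],[130,[46,78,1],0.38],[130,[54,93,2],0.46],[130,[61,105,3],0.519],[130,[66,113,4],0.519],[130,[68,116.5,5],0.519],[130,[68,116.5,5],0.519],[130,[68,116.5,5],0.519]]'
python3 - <<'E'
from h import *
plan((.5504,.057,.052),-.922-1.571)
crop('side','w3d',235,170,335,260,6)
E
```

```text
clock: 53.52
tool_pos: [0.5494, 0.0567, 0.1189]
ee_rot: [0.445, 0.896, 0.006, 0.02]
force: [0.5, -0.4, 0.2]
gripper_width: 0.0417
[('shift_mm', array([ 1.7, -0.9, 66.9])), ('turn', np.float64(0.001), 'alt', np.float64(-3.141))] p [0.5494 0.0567 0.1189] jawang 0.65 q6 1.031 F [ 0.5 -0.4  0.2] w 0.0417 t 53.52
```

View pics/w3d.png

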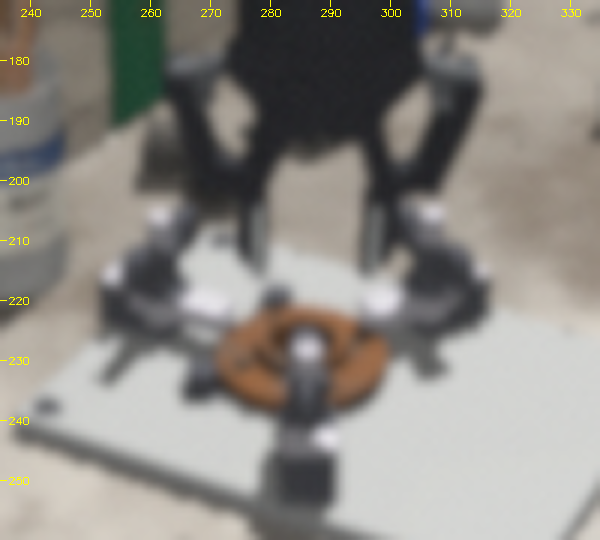

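```bash
python3 -m creep '[[130,[1.7,-0.9,10],0],[130,[1.7,-0.9,24],0],[130,[1.7,-0.9,38],0],[130,[1.7,-0.9,51],0],[130,[1.7,-0.9,60],0],[130,[1.7,-0.9,65],0],[130,[1.7,-0.9,66.7],0],[130,[1.7,-0.9,66.7],0]]'
python3 - <<'E'
from h import *
plan((.5504,.057,.052),-.922-1.571)
E
python3 -m creep '[[255,[0,0,0],0],[255,[0,0,0],0],[255,[0,0,0],0],[255,[0,0,0],0],[255,[0,0,0],0]]'
python3 - <<'E'
from h import *
plan((.5504,.057,.052),-.922)
E
```

```text
clock: 54.23
tool_pos: [0.5506, 0.0564, 0.0523]
ee_rot: [0.445, 0.895, 0.006, 0.02]
force: [0.3, 0.9, 0.7]
gripper_width: 0.0418
[('shift_mm', array([0.6, 0.2, 0.2])), ('turn', np.float64(-0.0), 'alt', np.float64(3.141))] p [0.5506 0.0564 0.0523] jawang 0.648 q6 1.031 F [0.3 0.9 0.7] w 0.0418 t 54.23
clock: 54.65
tool_pos: [0.5513, 0.0564, 0.0532]
ee_rot: [0.445, 0.895, 0.006, 0.02]
force: [-0.2, -0.1, 5.4]
gripper_width: 0.0103
[('shift_mm', array([ 1. , -0.3,  1.2])), ('turn', np.float64(1.571), 'alt', np.float64(-1.571))] p [0.5513 0.0564 0.0532] jawang 0.649 q6 1.031 F [-0.2 -0.1  5.4] w 0.0103 t 54.65
```

```bash
python3 -m creep '[[255,[0,0,0.2],0.12],[255,[0,0,0.4],0.24],[255,[0,0,0.6],0.36],[255,[0,0,0.8],0.48],[255,[0,0,1],0.6],[255,[0,0,1.2],0.72],[255,[0,0,1.4],0.84],[255,[0,0,1.6],0.96],[255,[0,0,1.8],1.08],[255,[0,0,2],1.2],[255,[0,0,2.2],1.32],[255,[0,0,2.4],1.44]]'
python3 - <<'E'
from h import *
plan((.5504,.057,.052),-.922)
crop('side','w3f',235,170,335,260,6)
E
```

```text
clock: 55.65
tool_pos: [0.5499, 0.0568, 0.0509]
ee_rot: [0.926, 0.377, 0.017, 0.011]
force: [-2.6, 2.0, 3.5]
gripper_width: 0.0104
[('shift_mm', array([ 0.5,  0.2, -1.1])), ('turn', np.float64(0.125), 'alt', np.float64(-3.017))] p [0.5499 0.0568 0.0509] jawang -0.797 q6 2.477 F [-2.6  2.   3.5] w 0.0104 t 55.65
```

View pics/w3f.png

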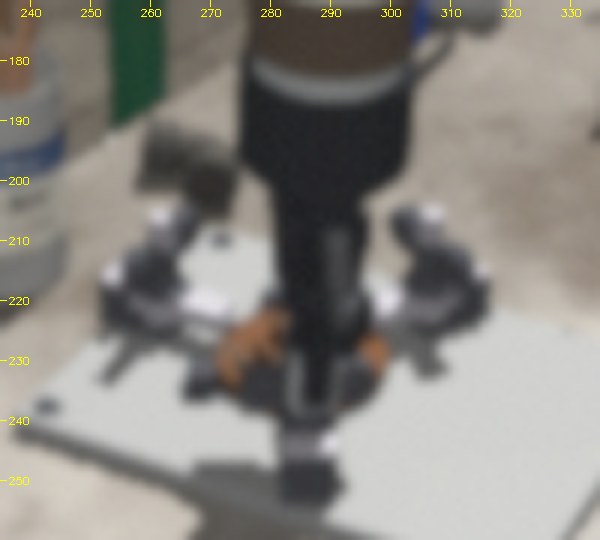

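Finish the last bit, release, lift, then move back towards the robot at height so the cameras see everything.

```bash
python3 -m creep '[[255,[0,0,0],0.08],[255,[0,0,0.2],0.125],[255,[0,0,0.2],0.125],[255,[0,0,0.2],0.125],[130,[0,0,0.2],0.125],[130,[0,0,0.2],0.125],[130,[0,0,0],0.125],[130,[0,0,-15],0.125],[130,[0,0,-35],0.125],[130,[0,0,-60],0.125],[130,[0,0,-85],0.125],[130,[0,0,-90],0.125]]'
python3 - <<'E'
from h import *
plan((.36,.12,.2))
E
```

```text
clock: 56.7
tool_pos: [0.549, 0.0577, 0.1452]
ee_rot: [0.948, 0.317, 0.021, 0.01]
force: [1.3, -0.4, 0.8]
gripper_width: 0.0418
[('shift_mm', array([-111.6, -161.5,  -63.9]))] p [0.549  0.0577 0.1452] jawang -0.926 q6 2.607 F [ 1.3 -0.4  0.8] w 0.0418 t 56.7
```

```bash
python3 -m creep '[[130,[-10,-14,-10],0],[130,[-25,-36,-25],0],[130,[-42,-61,-40],0],[130,[-60,-87,-50],0],[130,[-78,-113,-58],0],[130,[-94,-137,-62],0],[130,[-106,-154,-64],0],[130,[-111,-161,-64],0],[130,[-111,-161,-64],0],[130,[-111,-161,-64],0]]'
python3 - <<'E'
from h import *
plan()
im=vision.grab_frame('top')[:,:,::-1]; cv2.imwrite('pics/fintop.png',im)
crop('top','fin1',230,165,320,245,8,im=im); crop('top','fin2',375,200,450,290,6,im=im)
im=vision.grab_frame('side')[:,:,::-1]; crop('side','fin3',225,150,425,280,4,im=im)
E
```

```text
clock: 57.53
tool_pos: [0.3613, 0.1201, 0.2]
ee_rot: [0.948, 0.317, 0.022, 0.011]
force: [-0.0, 1.0, -0.1]
gripper_width: 0.0418
[] p [0.3613 0.1201 0.2   ] jawang -0.926 q6 2.833 F [-0.   1.  -0.1] w 0.0418 t 57.53
```

View pics/fin1.png

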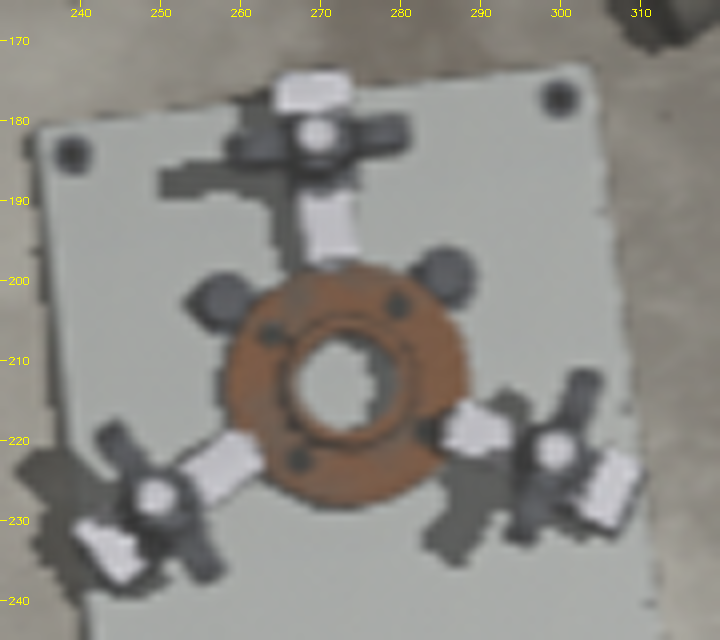

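View pics/fin2.png

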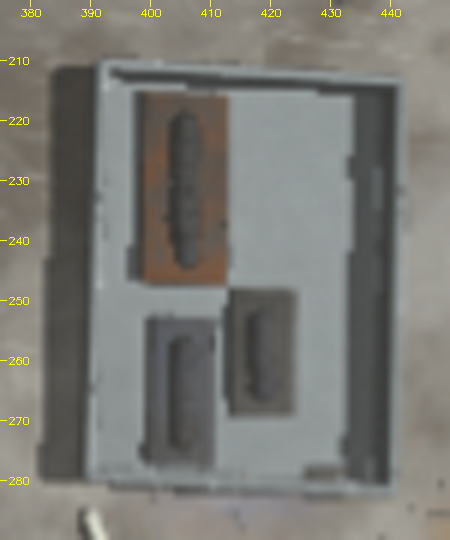

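View pics/fin3.png

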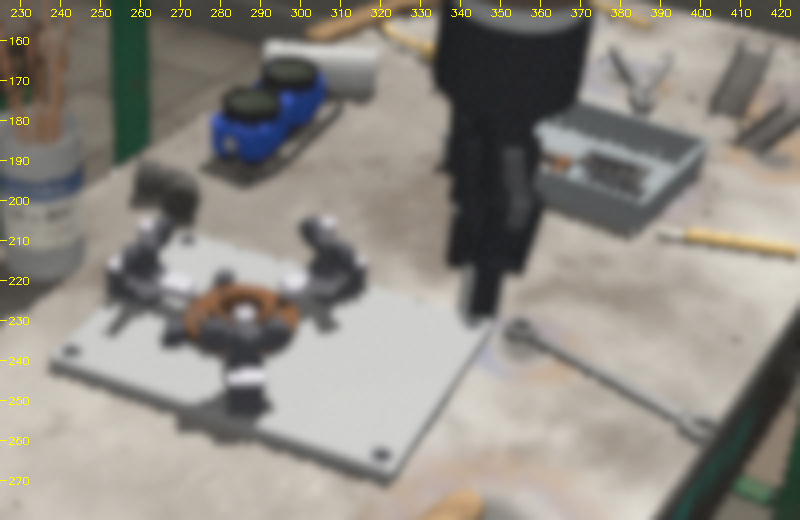

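```bash
python3 - <<'E'
from h import *
def bar(a,b,phi,z=.07):
    A=pt('top',230+a[0]/8,165+a[1]/8,z)[:2];B=pt('top',230+b[0]/8,165+b[1]/8,z)[:2];d=B-A; n=np.arctan2(-d[0],d[1]); print('off square',round((phi-n+np.pi/2)%np.pi-np.pi/2,3))
bar((228,150),(411,133),.128); bar((520,535),(590,378),1.178); bar((210,575),(112,430),-.922)
c=np.array([.504,-.4035]);R=np.array([[np.cos(.04),np.sin(.04)],[-np.sin(.04),np.cos(.04)]])
for n,x,y,z in(('c2',183,188,.011),('c1',180,393,.008),('c3',262,352,.008)): print(n,R.T@(pt('top',375+x/6,200+y/6,z)[:2]-c))
from rig import workorder
print(workorder.hand_in())
E
```

```text
off square 0.026
off square 0.02
off square 0.042
c2 [0.04072876 0.02575589]
c1 [-0.05470082  0.02455514]
c3 [-0.03393016 -0.01349154]
the job is handed in; nothing more can be done
None
```

I cleared all three coupons into the tray and pushed the flange under the clamp toes until it stopped against the pins. I then gave the three wings two quarter turns each, in the order you set, and handed the job in at about 58 s. No verdict came back.

The last checks, all from the final pictures:
- **Coupons:** all three lie flat on the tray floor, with their centres well inside the limits. Coupon 3 came to rest about 3 cm from where I aimed it, still clear of the walls.
- **Wings:** the bars read 0.02 to 0.04 rad off square across their straps, against a limit of 0.3 rad.
- **Flange:** it looks unmoved after tightening and still appears to bear on both pins. Measured before tightening, its centre came out about 0.8 mm from the nest centre.
- **Other things:** the robot stands clear of everything. The pipe elbow looks untouched; I did not look closely at the C-clamp or the tin, but never went near them.

One reading disagreed: when I gripped wing 1, and where the push stopped, the fixture seemed to sit about 3 mm further along x than the camera estimate. I corrected the targets for clamps 2 and 3, and moved wing 1's on the second round.

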